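Hang a mosaic plaque on the sloped display rail

TASK

Hang the loose rectangular mosaic plaque on the empty rail in the middle of the sloped display stand, the same way up as its two neighbours: hook the lip on its back over the rail's upper edge, then tilt its foot down until the foot clip snaps in and the plaque lies flush on the rail. Use a light hand, never forcing the plaque on the stand, let go of it, and leave the round plaque, the glue pot, the brush and the hammer where they are.

Things in the scene. Friction and masses are not known exactly. Their poses are not given: they have to be found in the camera images.
- plaque_center (a point): Centre of the loose plaque: dark wooden box frame 84 mm long (x) x 48 wide (y) x 32 deep (z), 180 g, mosaic face; lies face up on the 12.9 mm deep steel lip and foot behind it, 44.9 mm tall in all; this point is 22.5 mm above the underside. x points to the top (lip) end, z out of the face. Flat back at z = -9.6 mm, face at z = +22.4 mm. Take it by its long sides, 48 mm apart.
- plaque_lip (a point): Tip of the lip's tongue (inner edge, middle), 16.5 mm from the plaque's centre towards the top, 10.1 mm behind the back; same axes. The lip, 30 mm wide: a ledge at x = +25 mm from the centre, whose underside bears on the rail's upper edge, and a 3 mm thick tongue from it towards the foot, leaning 20 degrees off the back. Slot behind the back: 7 mm wide at the ledge, 10 at the mouth, 8.5 deep.
- plaque_foot (a point): Point on the plaque's flat back near its foot, in the middle of its width, 36 mm from the centre towards the foot; same axes. Behind it, a rigid steel leg 12.9 mm deep stands at the foot end, 37.5 to 41.5 mm from the centre, and the clip's nose above it.
- clip (a joint): The plaque's sprung foot clip, m: 0 at rest, grows to 0.005 as its nose is pushed to the foot. The nose's ramp rides 3 mm over the rail's lower edge, then springs back behind it. It begins to touch at about 0.2 rad of tilt between plaque and rail (hook with about 0.3 rad). Snapping takes 8 to 15 N pressed squarely on the face at the foot end, about twice that at the middle.
- panel: Sloped wooden panel of the fixed display stand, 150 mm (x) x 270 (y), leaning back 35 degrees from level. Origin: middle of its upper surface; x up the slope, y along it, z squarely out. Fixed plaques like the loose one hang 95 mm to each side of the middle, where the empty rail is; 71 mm to each side of the middle are free.
- rail_place (a point): Nominal middle of the empty rail's front, 25 mm above the panel; axes as the panel. Rail: aluminium plate 50 mm (x) x 36 (y) x 5, both edges overhang by 15 mm. It and its neighbours were bolted on by hand: really up to 12 mm higher or lower along x and up to 5 mm nearer or farther along z, not reported, feel for both; y is true. Hung, the plaque is parallel, its centre 9.6 mm before the rail's middle.
- roundel_center (a point): Centre of a round wooden plaque, 76 mm in diameter, 24 mm tall, lying on the table; it has no lip. Leave alone.
- pot: White glue pot, 60 mm in diameter, 65 mm tall; origin under its middle. Leave alone.
- brush: Brush, 170 mm long, lying on the table. Leave alone.
- hammer: Hammer, 220 mm long, lying on the table. Leave alone.

How it is judged:
On the way:
1. the plaque's lip is behind the rail while its foot is still tilted out (z of plaque_lip in the frame of panel below 0.0222 m and x of plaque_lip in the frame of panel between -0.002 and 0.037 m and y of plaque_lip in the frame of panel between -0.015 and 0.015 m and angle between the x axis of plaque_lip and the x axis of panel, either way round above 0.08 rad), for 0.1 s.
At the end, for the whole second after the job is handed in: The plaque hangs on the middle rail, let go and at rest: parallel to the panel within 0.05 rad, turned less than 0.1 rad, its centre less than 41.5 mm above the panel (only so when hooked) and within 16 mm (x) and 12 mm (y) of the panel's middle, clip sprung back (under 1.2 mm) (angle between the z axis of plaque_center and the z axis of panel, either way round below 0.05 rad and angle between the x axis of plaque_center and the x axis of panel, either way round below 0.1 rad and z of plaque_center in the frame of panel below 0.0415 m and x of plaque_center in the frame of panel between -0.016 and 0.016 m and y of plaque_center in the frame of panel between -0.012 and 0.012 m and value of joint clip below 0.0012 m and linear speed of plaque below 0.02 m/s); the robot touches nothing.
It fails at once if the plaque is forced on the stand with more than 40 N (contact force between plaque and stand above 40 N).
It fails at once if the robot pushes the stand with more than 40 N (contact force between any of the fingers, the arm and stand above 40 N).
It fails at once if the round plaque is moved by more than 15 mm (distance of roundel_center from where it was at the start of the episode above 0.015 m).
It fails at once if the glue pot, brush or hammer is moved by more than 20 mm (distance of any of pot, brush, hammer from where it was at the start of the episode above 0.02 m).
It also fails if it takes over 54 s, if anything falls off the work surface, if the arm or the gripper's body presses on something with over 40 N, if the wrist force passes 120 N, or if a joint passes its speed limit or range.

ROBOT

A 6-joint arm with a two-finger parallel gripper is mounted at the origin on the work surface. World frame = base frame: x ahead of the robot, y to its left, z up, the work surface at z = 0. Lengths are in m, angles in rad, forces in N, time in s.
With the tool pointing down it reaches from about 0.4 to 0.825 m from the base axis. Payload 7 kg.
Tool frame: the origin (TCP) lies on the centre line of the jaws, within the pads' length; the fingertips stand 22 mm ahead of it and the grasp point (between the pads) lies 3 mm ahead of it (arm.tcp_to_tips is the distance from the TCP to the fingertips, in m); z points along the fingers, y is the line along which they close (so a half turn about z gives the same grasp; the last joint's range is limited). The gripper opens to 88 mm and grips with 3 to 60 N. Pads are 19 mm wide; open, the fingers measure 130 mm over their backs; the gripper's body (78 mm by 193 mm) begins 47 mm behind the grasp point.
Start: joints at [1.593, 0.359, 0.012, 0, -1.224, -0.288], TCP at [0.177, 0.651, 0.249] pointing down, gripper open.
Joint ranges: [-3.07, 3.07], [-1.43, 2.12], [-1.02, 1.25], [-3.03, 1.67], [-3.05, -0], [-3.03, 3.03]. Speed limits (rad/s): [2.39, 2.39, 3.01, 3.14, 3.14, 3.14].

INTERFACE

Orientations are given as [roll, pitch, yaw] about the fixed x, y, z axes, in that order (R = Rz(yaw) Ry(pitch) Rx(roll)).
In Python, from station import arm gives the robot as it stands.
- The arm moves only by the tool jog_arm, never from a script. Its argument "targets" is a list of rows, each an object of numbers: "dx", "dy", "dz": the shift along the tool's x, y, z in mm; "rx", "ry", "rz": the turn, a rotation vector about the tool's x, y, z in rad; "gripper": the closure, from 0 (fully open) to 1 (shut). In form: [{"dx": .., "dy": .., "dz": .., "rx": .., "ry": .., "rz": .., "gripper": ..}, ...]. A call has exactly 8 rows; each row is the pose to reach, as a shift and turn from the pose commanded when the call began, along the tool's axes at that moment; what a row does not reach only later rows make up. A row lasts 1/12 s, in which the tool goes at most 41.7 mm and 7.16 degrees, less where a joint would pass 70% of its speed; a pose out of reach is approached as far as the arm can. A call with a gripper value outside its range is refused whole. The fingers move at their own pace and stop on an object; "force" is the grip in N (left out, the last holds). Time passes only in rows, so rows that repeat a pose let the fingers close, or fill a call up. It gives the time, the measured TCP pose, the force, the opening and the grip force at its end, in the units of the state.
- arm.get_state(): the state, without advancing time (a new reading comes with each control period).
- arm.grab_frame(name): name is "scene" or "side" or "wrist"; returns a dict with "frame" (480x640x3 uint8, red, green, blue), "z_map" (480x640 float32, m along the optical axis (not along the pixel's ray), 0 where there is no reading), "fx", "fy", "cx", "cy" (pixels), "view" (4x4, takes a point from world to camera coordinates). Camera axes: x right, y down, z forward; pixel columns grow to the right and rows downward; lengths in m; the calibration is good to about 2 mm. The wrist camera is an equidistant fisheye: a pixel r from the principal point sees the ray r / f radians off the axis. A picture is of the moment at which its call begins.
- arm.job_done(): hands the job in; it is judged then, once.
The state is a dict: "t": time; "q": joint angles; "qd": joint speeds; "joint_efforts": joint torques, N m; "eef_pos": TCP position; "ee_rot": TCP orientation; "force": force on the tool from outside, world axes, zero at the start; "moment": the same for the moment, N m; "width": finger opening in m; "gripper_force": force on a finger pad.
Only numpy, scipy, OpenCV 4.12 (cv2) and the standard library are available. Lean on these libraries where they do the work, as an engineer would, in place of code of your own. Each camera call takes 0.05 s, during which the arm holds its last target. There are 200 camera calls.

## Working session

There is one attempt and no reset: what is moved stays moved. The work goes in short steps, Python scripts to look and compute and a tool call to move; the robot and the scene stay as the last step left them, time stands still between calls to the robot, and variables do not carry over. Pictures are saved under pics/ and viewed, at most 10 in all, crops included, and the job is handed in when it is done.

Besides the shell and the picture viewer there is one more tool, called after ">>>" as name(argument=value, ...) on one line, values as JSON. jog_arm: Moves the arm, as the interface text tells. Its arguments: {"type":"object","properties":{"targets":{"type":"array","items":{"type":"object","properties":{"dx":{"type":"number"},"dy":{"type":"number"},"dz":{"type":"number"},"rx":{"type":"number"},"ry":{"type":"number"},"rz":{"type":"number"},"gripper":{"type":"number"}}}},"force":{"type":"number"}},"required":["targets"]}

```bash
mkdir -p pics; cat > h.py <<'E'
import numpy as np,cv2
from station import arm
def grab(n,name=None):
    f=arm.grab_frame(n); np.savez(f'/tmp/{name or n}.npz',**f)
    cv2.imwrite(f'pics/{name or n}.png',cv2.cvtColor(f['frame'],cv2.COLOR_RGB2BGR)); return f
def load(n): return np.load(f'/tmp/{n}.npz')
def cloud(f):
    v,u=np.mgrid[0:480,0:640]; z=f['z_map']
    p=np.stack([(u-f['cx'])/f['fx']*z,(v-f['cy'])/f['fy']*z,z],-1)
    T=np.linalg.inv(f['view']); return p@T[:3,:3].T+T[:3,3]
E
python3 - <<'E'
from h import *
print(arm.get_state())
a=grab('scene');b=grab('side')
print(a['view'],b['view'],a['fx'],b['fx'])
E
```

```text
{'t': 0.0, 'q': array([ 1.59306521e+00,  3.59337434e-01,  1.10612082e-02, -3.61508831e-04,
       -1.22408384e+00, -2.88112421e-01]), 'qd': array([ 0.00028722, -0.00054533, -0.00125929, -0.0005286 , -0.00097222,
        0.00012965]), 'joint_efforts': array([-2.20297239e-03, -5.82724464e+01,  2.93053633e+01,  6.99750736e+00,
        6.80579193e-03, -1.65612096e-04]), 'eef_pos': array([0.17723039, 0.65084901, 0.24765361]), 'ee_rot': array([ 3.13999680e+00, -1.18531829e-04, -2.65966553e-01]), 'force': array([-0.28911337, -0.00248602,  0.25222796]), 'moment': array([-0.03281996, -0.0655609 , -0.00982856]), 'gripper_force': 0.0, 'width': 0.08770598516434072}
[[ 0.26216393  0.96502097  0.00214691 -0.08646491]
 [ 0.58236247 -0.15643366 -0.79773583 -0.27125148]
 [-0.76949596  0.21038784 -0.60300326  1.44530407]
 [ 0.          0.          0.          1.        ]] [[ 0.91609965 -0.40086921 -0.00808131 -0.52411709]
 [-0.30977164 -0.69483165 -0.64903814  0.20998013]
 [ 0.25456426  0.59708697 -0.76071295  1.02942168]
 [ 0.          0.          0.          1.        ]] 536.972661817764 573.8097899017632
```

View pics/scene.png

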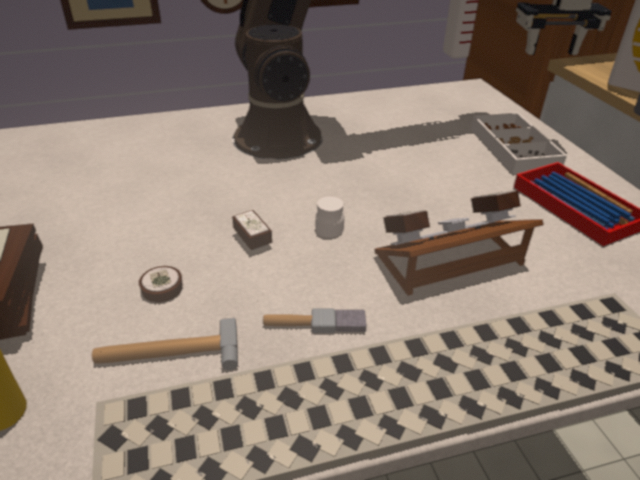

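View pics/side.png

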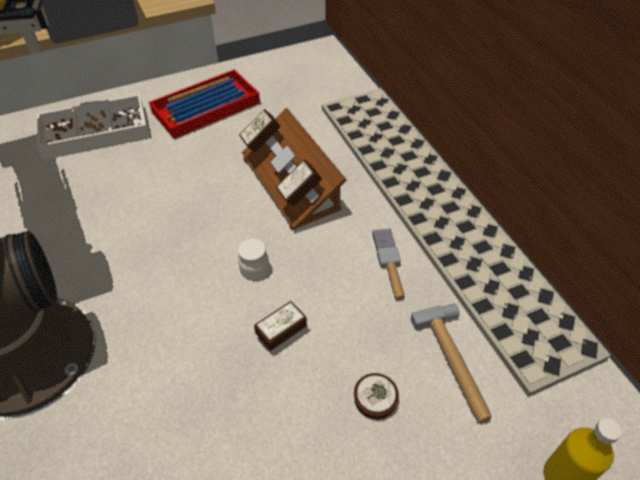

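The scene picture shows the plaque at (252,229), the stand at about (460,240) seen from behind, and the pot at (330,215). In the side picture the plaque is at (281,325), the empty rail at (283,158), and the fixed plaques at (258,130) and (297,180). The slope rises away from the robot.

```bash
python3 - <<'E'
from h import *
b=load('side');P=cloud(b);a=load('scene');Q=cloud(a)
for n,(u,v) in dict(railc=(283,158),pl=(281,322),pot=(252,247),round=(377,392),tbl=(200,280),A=(258,128),B=(297,178),corn1=(287,112),corn2=(343,180),corn3=(292,219),corn4=(248,155),pan1=(270,165),pan2=(310,155)).items():
    print(n,P[v,u].round(4))
# plaque top: points in region with z 0.035-0.06
def rect(P,m):
    p=P[m]; r=cv2.minAreaRect((p[:,:2]*1000).astype(np.float32)); print(r,len(p),np.median(p[:,2])); return r
m=np.zeros((480,640),bool);m[295:355,245:315]=1
z=P[...,2]; rect(P,m&(z>.038)&(z<.056))
m=np.zeros((480,640),bool);m[200:255,225:280]=1
rect(Q,m&(Q[...,2]>.038)&(Q[...,2]<.056))
# panel plane: ransac on side cloud in stand bounding box
m=np.zeros((480,640),bool);m[100:225,240:350]=1
p=P[m&(z>.02)];rng=np.random.default_rng(0);best=0
for _ in range(2000):
    s=p[rng.choice(len(p),3,False)];n=np.cross(s[1]-s[0],s[2]-s[0]);n/=np.linalg.norm(n)+1e-12;n*=np.sign(n[2])
    if abs(n[2]-np.cos(np.radians(35)))>.06: continue
    k=abs((p-s[0])@n)<.003
    if k.sum()>best: best=k.sum();K=k
q=p[K];c=q.mean(0);n=np.linalg.svd(q-c)[2][2];n*=np.sign(n[2]);print('plane',c,n,np.degrees(np.arccos(n[2])),best,len(p))
h=(p-c)@n; print(np.histogram(h,bins=np.arange(-.05,.08,.005)))
ya=np.cross([0,0,1],n);ya/=np.linalg.norm(ya);xa=np.cross(ya,n)
if xa[2]<0: xa=-xa;ya=-ya
ya=np.cross(n,xa)
k=abs(h)<.004;l=np.c_[(p-c)@xa,(p-c)@ya][k]
print('ext',np.percentile(l,[0.5,1,2,98,99,99.5],axis=0),'xa',xa,'ya',ya)
crop=cv2.resize(cv2.imread('pics/side.png')[95:235,225:365],(0,0),fx=4,fy=4,interpolation=2)
c2=cv2.resize(cv2.imread('pics/side.png')[290:360,240:320],(0,0),fx=3,fy=3,interpolation=2)
c3=cv2.resize(cv2.imread('pics/scene.png')[200:260,215:285],(0,0),fx=3,fy=3,interpolation=2)
o=np.zeros((560,800,3),np.uint8);o[:560,:560]=crop;o[:210,560:800]=c2;o[220:400,560:770]=c3
cv2.imwrite('pics/crop.png',o)
E
```

```text
railc [0.5799 0.2062 0.0852]
pl [ 0.4335 -0.1533  0.0474]
pot [0.4405 0.0164 0.0636]
round [ 0.534  -0.3297  0.024 ]
tbl [ 0.3307  0.033  -0.0034]
A [0.5558 0.291  0.1124]
B [0.5737 0.1088 0.1135]
corn1 [0.6397 0.3316 0.1011]
corn2 [0.6622 0.0789 0.0993]
corn3 [0.5506 0.0889 0.0211]
corn4 [0.5309 0.313  0.0254]
pan1 [0.5609 0.2445 0.0401]
pan2 [0.6372 0.1924 0.0842]
((433.2696228027344, -147.73672485351562), (85.21367645263672, 50.70084762573242), 15.689969062805176) 1137 0.043845463849900956
((434.920166015625, -148.76052856445312), (86.74303436279297, 51.06272888183594), 16.419408798217773) 673 0.043662225853935865
plane [0.60049821 0.19463371 0.06584891] [-0.57225613 -0.04995437  0.81855206] 35.05988883824983 3522 7176
(array([  14,   33,   18,   24,   10,    7,    1,   20,  123, 1954, 2010,
        117,  166,   46,   70,  300,  148,  135,  130,  154,  172,  975,
        331,    0,    0]), array([-5.00000000e-02, -4.50000000e-02, -4.00000000e-02, -3.50000000e-02,
       -3.00000000e-02, -2.50000000e-02, -2.00000000e-02, -1.50000000e-02,
       -1.00000000e-02, -5.00000000e-03, -2.77555756e-17,  5.00000000e-03,
        1.00000000e-02,  1.50000000e-02,  2.00000000e-02,  2.50000000e-02,
        3.00000000e-02,  3.50000000e-02,  4.00000000e-02,  4.50000000e-02,
        5.00000000e-02,  5.50000000e-02,  6.00000000e-02,  6.50000000e-02,
        7.00000000e-02,  7.50000000e-02]))
ext [[-0.0803731  -0.12274189]
 [-0.07959161 -0.12203471]
 [-0.07799543 -0.12096459]
 [ 0.06545654  0.13583766]
 [ 0.06654969  0.14132795]
 [ 0.06686943  0.14457169]] xa [0.81545101 0.07118376 0.57443235] ya [-8.69630214e-02  9.96211540e-01 -6.93889390e-18]
```

View pics/crop.png

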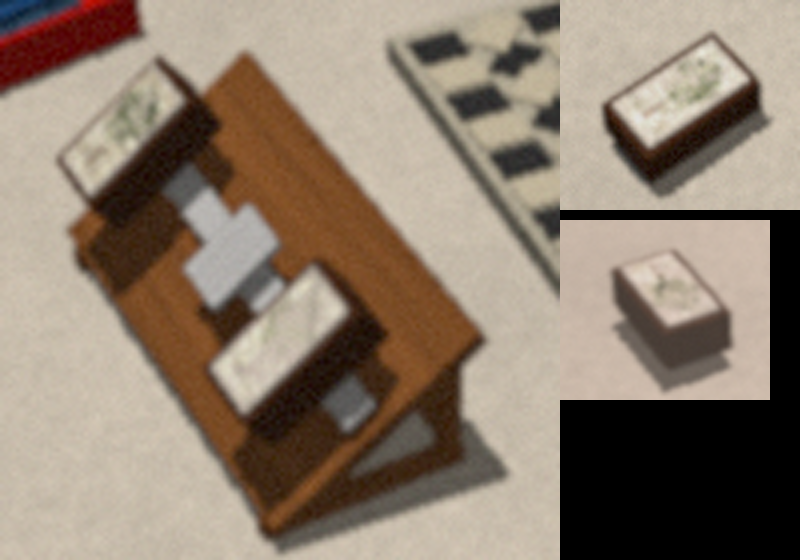

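The crop shows the rail at about (232,257) in the crop. The green tuft of neighbour A lies to the upper right, up the slope. On the loose plaque it also lies to the upper right (world +x), so its lip end should point to +x.

```bash
cat >> h.py <<'E'
from scipy.spatial.transform import Rotation as R
E
python3 - <<'E'
from h import *
c=np.array([.60049821,.19463371,.06584891]);n=np.array([-.57225613,-.04995437,.81855206])
xa=np.array([.81545101,.07118376,.57443235]);xa-=n*(xa@n);xa/=np.linalg.norm(xa);ya=np.cross(n,xa)
B=np.c_[xa,ya,n]
for nm,box in (('side',(100,225,240,350)),('scene',(185,300,370,550))):
    f=load(nm);P=cloud(f);rgb=f['frame'].astype(int);m=np.zeros((480,640),bool);m[box[0]:box[1],box[2]:box[3]]=1
    m&=(P[...,2]>.015);L=(P[m]-c)@B;S=rgb[m]
    k=abs(L[:,2])<.005
    print(nm,'panel',cv2.minAreaRect((L[k,:2]*1000).astype(np.float32)),k.sum())
    gray=(np.ptp(S,axis=1)<25)
    k=gray&(abs(L[:,1])<.04)&(abs(L[:,0])<.05)&(L[:,2]>.012)&(L[:,2]<.035);print('rail',k.sum())
    if k.sum()>20:
        l=L[k]*1000;h=np.median(l[:,2]);print(h);l=l[abs(l[:,2]-h)<3];print(len(l),np.percentile(l,[1,3,50,97,99],axis=0).round(1),cv2.minAreaRect(l[:,:2].astype(np.float32)))
    for s in (-1,1):
        k=(s*L[:,1]>.055)&(L[:,2]>.045)
        if k.sum()>20:
            l=L[k]*1000;h=np.percentile(l[:,2],75);l=l[abs(l[:,2]-h)<4];print('nb',s,h,len(l),cv2.minAreaRect(l[:,:2].astype(np.float32)))
E
```

```text
side panel ((-7.89300537109375, 13.3839111328125), (276.14263916015625, 150.50390625), 89.91451263427734) 4063
rail 355
26.71205139987231
268 [[-31.1  -7.3  24. ]
 [-30.2  -6.   24.1]
 [ -6.3  11.7  27. ]
 [ 16.4  29.6  29.3]
 [ 17.4  30.6  29.6]] ((-6.786884307861328, 12.01072883605957), (40.23457717895508, 49.73849868774414), 89.03712463378906)
nb -1 60.0376217055129 691 ((-7.026710510253906, -83.4493408203125), (50.88935089111328, 83.87322998046875), 89.61498260498047)
nb 1 59.476557051089124 560 ((-7.112953186035156, 106.53810119628906), (84.95819854736328, 53.04145050048828), 3.366882562637329)
scene panel ((-8.766525268554688, 90.63153076171875), (159.6378936767578, 431.3074035644531), 1.6738008260726929) 1657
rail 239
22.334077958405658
72 [[-27.3  -6.5  19.6]
 [-21.7  -6.1  19.7]
 [  3.5   0.2  23.2]
 [ 19.4  28.5  25.1]
 [ 20.   29.9  25.2]] ((-5.237192153930664, 11.490814208984375), (50.6241455078125, 35.985836029052734), 2.706320285797119)
nb -1 59.330014319280075 152 ((-4.7809600830078125, -83.9984130859375), (87.44002532958984, 46.74787902832031), 1.190875768661499)
nb 1 56.272908592152746 229 ((-79.09176635742188, 173.27484130859375), (89.3941650390625, 292.0496520996094), 47.53920364379883)
```

```bash
cat >> h.py <<'E'
def world(px,py,pz): # rail frame (mm) -> world
    return RAIL+B@(np.array([px,py,pz])/1000)
c=np.array([.60049821,.19463371,.06584891]);n=np.array([-.57225613,-.04995437,.81855206])
psi=np.radians(5.0);t=np.radians(35);n=np.array([-np.sin(t)*np.cos(psi),-np.sin(t)*np.sin(psi),np.cos(t)])
xa=np.array([np.cos(t)*np.cos(psi),np.cos(t)*np.sin(psi),np.sin(t)]);ya=np.cross(n,xa);B=np.c_[xa,ya,n]
RAIL=c+B@np.array([-.0068,.0122,.0267])
def delta(pos,Rt,show=True):
    s=arm.get_state();R0=R.from_euler('xyz',s['ee_rot']).as_matrix()
    d=R0.T@(np.array(pos)-s['eef_pos'])*1000;r=R.from_matrix(R0.T@Rt).as_rotvec()
    print('t',round(s['t'],2),'pos',s['eef_pos'].round(4),'F',s['force'].round(2),'w',round(s['width'],4),'gf',s['gripper_force'])
    print('delta mm',d.round(1),'rot',r.round(4));return d,r
def Rdown(yaw): return R.from_euler('xyz',[np.pi,0,yaw]).as_matrix()
def Rtilt(th): # tool orientation holding plaque with foot tilted out by th
    x=np.cos(th)*xa-np.sin(th)*n; z=np.cos(th)*n+np.sin(th)*xa
    return np.c_[x,-ya,-z]
E
python3 -c "
from h import *
print(RAIL)
delta([.45,.33,.27],Rdown(.1)); delta([.434,-.148,.14],Rdown(.28))"
```

```text
[0.57862966 0.20496706 0.08381995]
t 0.1 pos [0.1772 0.6509 0.2477] F [-0.18  0.16 -0.06] w 0.0879 gf 0.0
delta mm [347.5 238.  -21.9] rot [ 1.500e-03  2.000e-04 -3.658e-01]
t 0.1 pos [0.1772 0.6509 0.2477] F [-0.18  0.16 -0.06] w 0.0879 gf 0.0
delta mm [457.7 703.2 108.8] rot [ 1.500e-03  3.000e-04 -5.458e-01]
```

>>> jog_arm(targets=[{"dx":348,"dy":238,"dz":-22,"rz":-0.366},{"dx":348,"dy":238,"dz":-22,"rz":-0.366},{"dx":348,"dy":238,"dz":-22,"rz":-0.366},{"dx":348,"dy":238,"dz":-22,"rz":-0.366},{"dx":348,"dy":238,"dz":-22,"rz":-0.366},{"dx":348,"dy":238,"dz":-22,"rz":-0.366},{"dx":348,"dy":238,"dz":-22,"rz":-0.366},{"dx":458,"dy":703,"dz":50,"rz":-0.546}])

```text
invalid input at $.targets[0]: expected keys dx, dy, dz, rx, ry, rz, gripper
```

```bash
python3 -c "
from h import *
delta([.434,-.148,.14],Rdown(.28))"
```

```text
t 0.1 pos [0.1772 0.6509 0.2477] F [-0.18  0.16 -0.06] w 0.0879 gf 0.0
delta mm [457.7 703.2 108.8] rot [ 1.500e-03  3.000e-04 -5.458e-01]
```

>>> jog_arm(targets=[{"dx":348,"dy":238,"dz":-22,"rx":0,"ry":0,"rz":-0.366,"gripper":0},{"dx":348,"dy":238,"dz":-22,"rx":0,"ry":0,"rz":-0.366,"gripper":0},{"dx":348,"dy":238,"dz":-22,"rx":0,"ry":0,"rz":-0.366,"gripper":0},{"dx":348,"dy":238,"dz":-22,"rx":0,"ry":0,"rz":-0.366,"gripper":0},{"dx":348,"dy":238,"dz":-22,"rx":0,"ry":0,"rz":-0.366,"gripper":0},{"dx":348,"dy":238,"dz":-22,"rx":0,"ry":0,"rz":-0.366,"gripper":0},{"dx":348,"dy":238,"dz":-22,"rx":0,"ry":0,"rz":-0.366,"gripper":0},{"dx":458,"dy":703,"dz":-22,"rx":0,"ry":0,"rz":-0.546,"gripper":0}])

```text
t: 0.77
eef_pos: [0.3737, 0.3873, 0.2639]
ee_rot: [3.141, -0.001, 0.223]
force: [1.8, -0.6, 1.6]
width: 0.0878
gripper_force: 0.0
```

```bash
python3 -c "
from h import *
delta([.434,-.148,.14],Rdown(.28))"
```

```text
t 0.77 pos [0.3737 0.3873 0.2639] F [ 1.84 -0.56  1.64] w 0.0878 gf 0.0
delta mm [-59.4 535.3 124.3] rot [ 0.0008 -0.0005 -0.0573]
```

>>> jog_arm(targets=[{"dx":-50,"dy":515,"dz":40,"rx":0,"ry":0,"rz":-0.05,"gripper":0},{"dx":-50,"dy":515,"dz":40,"rx":0,"ry":0,"rz":-0.05,"gripper":0},{"dx":-50,"dy":515,"dz":40,"rx":0,"ry":0,"rz":-0.05,"gripper":0},{"dx":-50,"dy":515,"dz":40,"rx":0,"ry":0,"rz":-0.05,"gripper":0},{"dx":-50,"dy":515,"dz":40,"rx":0,"ry":0,"rz":-0.05,"gripper":0},{"dx":-50,"dy":515,"dz":40,"rx":0,"ry":0,"rz":-0.05,"gripper":0},{"dx":-50,"dy":515,"dz":40,"rx":0,"ry":0,"rz":-0.05,"gripper":0},{"dx":-50,"dy":515,"dz":40,"rx":0,"ry":0,"rz":-0.05,"gripper":0}])

```text
t: 1.43
eef_pos: [0.413, 0.0565, 0.2386]
ee_rot: [-3.141, -0.001, 0.276]
force: [1.6, -0.0, 0.2]
width: 0.0878
gripper_force: 0.0
```

>>> jog_arm(targets=[{"dx":0,"dy":180,"dz":80,"rx":0,"ry":0,"rz":0,"gripper":0},{"dx":0,"dy":180,"dz":80,"rx":0,"ry":0,"rz":0,"gripper":0},{"dx":0,"dy":180,"dz":80,"rx":0,"ry":0,"rz":0,"gripper":0},{"dx":0,"dy":180,"dz":80,"rx":0,"ry":0,"rz":0,"gripper":0},{"dx":0,"dy":180,"dz":80,"rx":0,"ry":0,"rz":0,"gripper":0},{"dx":0,"dy":180,"dz":80,"rx":0,"ry":0,"rz":0,"gripper":0},{"dx":0,"dy":180,"dz":80,"rx":0,"ry":0,"rz":0,"gripper":0},{"dx":0,"dy":180,"dz":80,"rx":0,"ry":0,"rz":0,"gripper":0}])

```text
t: 2.1
eef_pos: [0.4623, -0.1148, 0.1585]
ee_rot: [-3.141, 0.001, 0.274]
force: [0.2, 0.6, -0.5]
width: 0.0878
gripper_force: 0.0
```

```bash
python3 -c "
from h import *
delta([.434,-.148,.0345],Rdown(.28));w=grab('wrist','w1');print(w['view'],w['fx'],w['cx'],w['cy'])"
```

```text
t 2.1 pos [ 0.4623 -0.1148  0.1585] F [ 0.21  0.64 -0.53] w 0.0878 gf 0.0
delta mm [-36.2  24.3 124. ] rot [-0.0001  0.0005 -0.0058]
[[ 2.70564648e-01 -9.62701708e-01 -4.39498587e-04 -2.35928749e-01]
 [-9.18246507e-01 -2.58207711e-01  3.00253445e-01  3.84897892e-01]
 [-2.89167986e-01 -8.08343996e-02 -9.53859359e-01  4.30798644e-01]
 [ 0.00000000e+00  0.00000000e+00  0.00000000e+00  1.00000000e+00]] 371.64829954431775 322.1061131285762 240.72717261171562
```

View pics/w1.png

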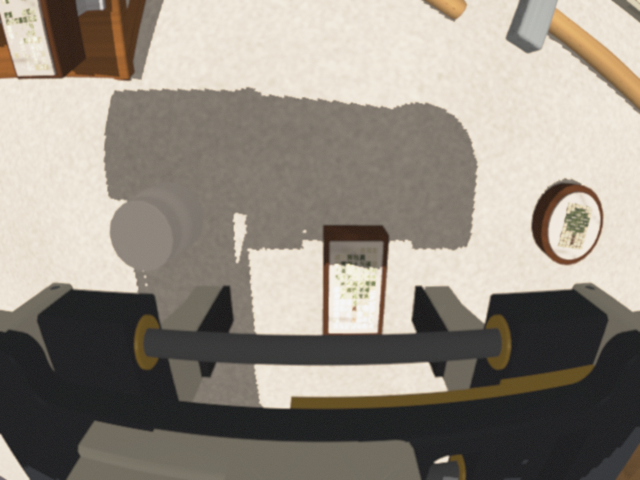

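The wrist picture shows the loose plaque at (355,280). Its tree's crown points up the image (world +x), so its top faces +x. The fingers straddle it freely and the pot is clear.

>>> jog_arm(targets=[{"dx":-36,"dy":24,"dz":30,"rx":0,"ry":0,"rz":-0.006,"gripper":0},{"dx":-36,"dy":24,"dz":60,"rx":0,"ry":0,"rz":-0.006,"gripper":0},{"dx":-36,"dy":24,"dz":80,"rx":0,"ry":0,"rz":-0.006,"gripper":0},{"dx":-36,"dy":24,"dz":100,"rx":0,"ry":0,"rz":-0.006,"gripper":0},{"dx":-36,"dy":24,"dz":115,"rx":0,"ry":0,"rz":-0.006,"gripper":0},{"dx":-36,"dy":24,"dz":124,"rx":0,"ry":0,"rz":-0.006,"gripper":0},{"dx":-36,"dy":24,"dz":124,"rx":0,"ry":0,"rz":-0.006,"gripper":0},{"dx":-36,"dy":24,"dz":124,"rx":0,"ry":0,"rz":-0.006,"gripper":0}])

```text
t: 2.82
eef_pos: [0.4349, -0.1469, 0.0351]
ee_rot: [3.141, -0.0, 0.283]
force: [0.9, -0.3, 0.1]
width: 0.0874
gripper_force: 0.0
```

>>> jog_arm(targets=[{"dx":0,"dy":0,"dz":0,"rx":0,"ry":0,"rz":0,"gripper":0.7},{"dx":0,"dy":0,"dz":0,"rx":0,"ry":0,"rz":0,"gripper":0.7},{"dx":0,"dy":0,"dz":0,"rx":0,"ry":0,"rz":0,"gripper":0.7},{"dx":0,"dy":0,"dz":0,"rx":0,"ry":0,"rz":0,"gripper":0.7},{"dx":0,"dy":0,"dz":0,"rx":0,"ry":0,"rz":0,"gripper":0.7},{"dx":0,"dy":0,"dz":0,"rx":0,"ry":0,"rz":0,"gripper":0.7},{"dx":0,"dy":0,"dz":0,"rx":0,"ry":0,"rz":0,"gripper":0.7},{"dx":0,"dy":0,"dz":0,"rx":0,"ry":0,"rz":0,"gripper":0.7}], force=25)

```text
t: 3.48
eef_pos: [0.4344, -0.1477, 0.0347]
ee_rot: [3.142, -0.0, 0.281]
force: [-0.7, -0.1, 1.2]
width: 0.0479
gripper_force: 24.9
```

```bash
python3 -c "
from h import *
delta([.434,-.148,.0345],Rdown(.28));print(arm.get_state()['ee_rot'])"
```

```text
t 3.48 pos [ 0.4344 -0.1477  0.0347] F [-0.68 -0.07  1.21] w 0.0479 gf 24.947317242622375
delta mm [-0.5  0.2  0.2] rot [ 0.0001 -0.0001  0.0012]
[ 3.14152399e+00 -1.07034983e-04  2.81219497e-01]
```

```bash
cat >> h.py <<'E'
def goal(s,d,th=.3,y=0,tz=12.2,tx=0): # TCP world for ledge corner at rail (25+s,d)
    ct,st=np.cos(th),np.sin(th);a,b=-25+tx,9.6+tz
    return world(25+s+a*ct+b*st,y,d-a*st+b*ct),Rtilt(th)
def where(th=.3,tz=12.2,tx=0): # current s,y,d,tilt
    s=arm.get_state();Rt=R.from_euler('xyz',s['ee_rot']).as_matrix()
    X=Rt[:,0];th=np.arctan2(-X@n,X@xa);p=B.T@(s['eef_pos']-RAIL)*1000
    ct,st=np.cos(th),np.sin(th);a,b=-25+tx,9.6+tz
    print('s %.2f y %.2f d %.2f tilt %.4f roll %.4f yaw %.4f'%(p[0]-25-a*ct-b*st,p[1],p[2]+a*st-b*ct,th,np.arcsin(Rt[:,1]@n),np.arcsin(Rt[:,0]@ya)),'F rail',(B.T@s['force']).round(2),'M rail',(B.T@s['moment']).round(2),'t',round(s['t'],2),'w',s['width'])
E
python3 -c "
from h import *
g=goal(-4,45);print(g[0],R.from_matrix(g[1]).as_euler('xyz'));delta(*g)"
```

```text
[0.53969965 0.20156113 0.14583494] [ 3.14159265 -0.31086524  0.08726646]
t 3.48 pos [ 0.4344 -0.1477  0.0347] F [-0.68 -0.07  1.21] w 0.0479 gf 24.947317242622375
delta mm [ 198.1 -306.3 -111.2] rot [-0.0301  0.3098  0.1924]
```

>>> jog_arm(targets=[{"dx":0,"dy":0,"dz":-20,"rx":0,"ry":0,"rz":0,"gripper":0.7},{"dx":0,"dy":0,"dz":-50,"rx":0,"ry":0,"rz":0,"gripper":0.7},{"dx":0,"dy":0,"dz":-80,"rx":0,"ry":0,"rz":0,"gripper":0.7},{"dx":0,"dy":0,"dz":-110,"rx":0,"ry":0,"rz":0,"gripper":0.7},{"dx":0,"dy":0,"dz":-140,"rx":0,"ry":0,"rz":0,"gripper":0.7},{"dx":0,"dy":0,"dz":-170,"rx":0,"ry":0,"rz":0,"gripper":0.7},{"dx":0,"dy":0,"dz":-185,"rx":0,"ry":0,"rz":0,"gripper":0.7},{"dx":0,"dy":0,"dz":-190,"rx":0,"ry":0,"rz":0,"gripper":0.7}])

```text
t: 4.15
eef_pos: [0.4355, -0.1477, 0.2273]
ee_rot: [3.14, -0.005, 0.281]
force: [0.5, 0.1, -1.1]
width: 0.0477
gripper_force: 24.9
```

```bash
python3 -c "
from h import *
g=goal(-4,45);delta(*g);where()"
```

```text
t 4.15 pos [ 0.4355 -0.1477  0.2273] F [ 0.52  0.1  -1.06] w 0.0477 gf 24.949154555797577
delta mm [ 196.7 -306.7   82. ] rot [-0.0294  0.3053  0.1926]
s -76.57 y -338.83 d 184.82 tilt 0.6063 roll -0.1098 yaw 0.1940 F rail [-0.18  0.06 -1.17] M rail [-0.05 -0.14  0.03] t 4.15 w 0.047683693363286685
```

>>> jog_arm(targets=[{"dx":20,"dy":-31,"dz":0,"rx":0,"ry":0.03,"rz":0.02,"gripper":0.7},{"dx":45,"dy":-62,"dz":0,"rx":0,"ry":0.08,"rz":0.05,"gripper":0.7},{"dx":65,"dy":-94,"dz":0,"rx":-0.01,"ry":0.13,"rz":0.08,"gripper":0.7},{"dx":86,"dy":-126,"dz":0,"rx":-0.015,"ry":0.18,"rz":0.11,"gripper":0.7},{"dx":107,"dy":-160,"dz":0,"rx":-0.02,"ry":0.23,"rz":0.14,"gripper":0.7},{"dx":128,"dy":-194,"dz":0,"rx":-0.025,"ry":0.27,"rz":0.17,"gripper":0.7},{"dx":150,"dy":-228,"dz":0,"rx":-0.029,"ry":0.305,"rz":0.193,"gripper":0.7},{"dx":170,"dy":-260,"dz":10,"rx":-0.029,"ry":0.305,"rz":0.193,"gripper":0.7}])

```text
t: 4.82
eef_pos: [0.5245, 0.1514, 0.2145]
ee_rot: [-3.139, -0.308, 0.086]
force: [1.0, -0.7, -1.1]
width: 0.048
gripper_force: 24.9
```

```bash
python3 -c "
from h import *
g=goal(-4,45);delta(*g);where()"
```

```text
t 4.82 pos [0.5245 0.1514 0.2145] F [ 1.03 -0.66 -1.06] w 0.048 gf 24.947913587093353
delta mm [ -2.3 -48.5  71.4] rot [-0.002   0.0025 -0.0009]
s 19.32 y -48.67 d 112.37 tilt 0.3025 roll -0.0016 yaw -0.0009 F rail [ 0.19 -0.75 -1.43] M rail [-0.18  1.1   0.08] t 4.82 w 0.04801014417582908
```

>>> jog_arm(targets=[{"dx":0,"dy":-20,"dz":8,"rx":0,"ry":0,"rz":0,"gripper":0.7},{"dx":0,"dy":-40,"dz":16,"rx":0,"ry":0,"rz":0,"gripper":0.7},{"dx":-2,"dy":-47,"dz":28,"rx":0,"ry":0,"rz":0,"gripper":0.7},{"dx":-2,"dy":-47,"dz":42,"rx":0,"ry":0,"rz":0,"gripper":0.7},{"dx":-2,"dy":-47,"dz":54,"rx":0,"ry":0,"rz":0,"gripper":0.7},{"dx":-2,"dy":-47,"dz":64,"rx":0,"ry":0,"rz":0,"gripper":0.7},{"dx":-2,"dy":-47,"dz":70,"rx":0,"ry":0,"rz":0,"gripper":0.7},{"dx":-2,"dy":-47,"dz":70,"rx":0,"ry":0,"rz":0,"gripper":0.7}])

```text
t: 5.48
eef_pos: [0.5396, 0.1967, 0.1445]
ee_rot: [3.14, -0.302, 0.087]
force: [-0.5, -0.4, -1.6]
width: 0.0479
gripper_force: 24.9
```

```bash
python3 -c "
from h import *
where();g=goal(-4,20);delta(*g);
f=grab('side','s2');
a=cv2.imread('pics/s2.png')[70:230,200:370];cv2.imwrite('pics/s2c.png',cv2.resize(a,(0,0),fx=3.5,fy=3.5,interpolation=2))"
```

```text
s -5.47 y -4.81 d 44.10 tilt 0.3088 roll 0.0021 yaw -0.0003 F rail [-1.3  -0.37 -0.99] M rail [-0.06  1.2   0.06] t 5.48 w 0.04788378202728051
t 5.48 pos [0.5396 0.1967 0.1445] F [-0.46 -0.41 -1.55] w 0.0479 gf 24.9490749835968
delta mm [ 8.5 -4.9 22.7] rot [ 0.0021  0.0088 -0.0003]
```

View pics/s2c.png

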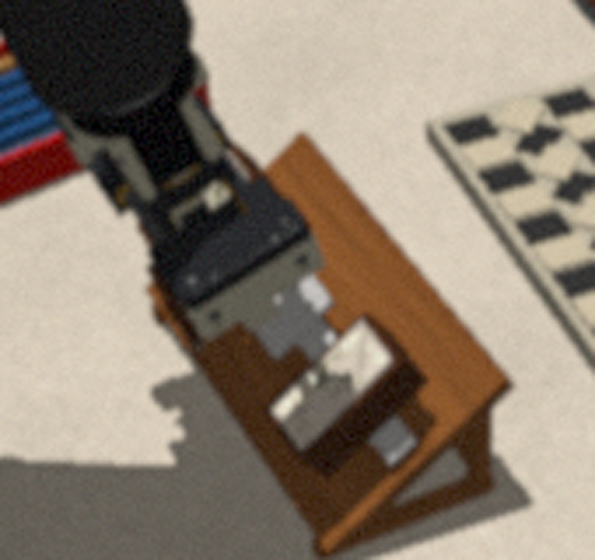

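The crop shows the plaque held under the gripper above the middle, with the rail visible at (300,320) and the neighbour at (335,385) untouched. Next I lower it until the tongue touches the rail's front.

>>> jog_arm(targets=[{"dx":3,"dy":-3,"dz":4,"rx":0.002,"ry":-0.009,"rz":0,"gripper":0.7},{"dx":5,"dy":-5,"dz":10,"rx":0.002,"ry":0.009,"rz":0,"gripper":0.7},{"dx":8,"dy":-5,"dz":16,"rx":0.002,"ry":0.009,"rz":0,"gripper":0.7},{"dx":9,"dy":-5,"dz":22,"rx":0.002,"ry":0.009,"rz":0,"gripper":0.7},{"dx":10,"dy":-5,"dz":26,"rx":0.002,"ry":0.009,"rz":0,"gripper":0.7},{"dx":10,"dy":-5,"dz":26,"rx":0.002,"ry":0.009,"rz":0,"gripper":0.7},{"dx":10,"dy":-5,"dz":26,"rx":0.002,"ry":0.009,"rz":0,"gripper":0.7},{"dx":10,"dy":-5,"dz":26,"rx":0.002,"ry":0.009,"rz":0,"gripper":0.7}])

```text
t: 6.2
eef_pos: [0.5575, 0.2043, 0.1256]
ee_rot: [-3.139, -0.315, 0.086]
force: [0.3, -0.3, -1.2]
width: 0.0476
gripper_force: 24.9
```

```bash
python3 -c "
from h import *
where();g=goal(-4,10.1);delta(*g)"
```

```text
s -0.75 y 1.18 d 18.15 tilt 0.2960 roll -0.0021 yaw -0.0009 F rail [-0.47 -0.33 -1.19] M rail [ 0.02  1.16 -0.02] t 6.2 w 0.047636987850311126
t 6.2 pos [0.5575 0.2043 0.1256] F [ 0.33 -0.31 -1.25] w 0.0476 gf 24.94899272918701
delta mm [-0.7  1.2  8.6] rot [-0.0025 -0.004  -0.0009]
```

>>> jog_arm(targets=[{"dx":0,"dy":1,"dz":1,"rx":-0.002,"ry":-0.004,"rz":0,"gripper":0.7},{"dx":0,"dy":1,"dz":2,"rx":-0.002,"ry":-0.004,"rz":0,"gripper":0.7},{"dx":0,"dy":1,"dz":3,"rx":-0.002,"ry":-0.004,"rz":0,"gripper":0.7},{"dx":0,"dy":1,"dz":4,"rx":-0.002,"ry":-0.004,"rz":0,"gripper":0.7},{"dx":0,"dy":1,"dz":5,"rx":-0.002,"ry":-0.004,"rz":0,"gripper":0.7},{"dx":0,"dy":1,"dz":5,"rx":-0.002,"ry":-0.004,"rz":0,"gripper":0.7},{"dx":0,"dy":1,"dz":5,"rx":-0.002,"ry":-0.004,"rz":0,"gripper":0.7},{"dx":0,"dy":1,"dz":5,"rx":-0.002,"ry":-0.004,"rz":0,"gripper":0.7}])

```text
t: 6.87
eef_pos: [0.559, 0.2035, 0.1207]
ee_rot: [-3.141, -0.311, 0.087]
force: [0.4, 0.6, -1.7]
width: 0.048
gripper_force: 24.9
```

```bash
python3 -c "
from h import *
where();g=goal(-4,10.1);delta(*g)"
```

```text
s -2.50 y 0.29 d 13.25 tilt 0.3000 roll -0.0003 yaw -0.0006 F rail [-0.57  0.51 -1.64] M rail [-0.03  1.18  0.03] t 6.87 w 0.04801919118415842
t 6.87 pos [0.559  0.2035 0.1207] F [ 0.43  0.55 -1.67] w 0.048 gf 24.94912415742874
delta mm [-0.5  0.3  3.5] rot [-0.0005  0.     -0.0006]
```

>>> jog_arm(targets=[{"dx":0,"dy":0,"dz":0.5,"rx":0,"ry":0,"rz":0,"gripper":0.7},{"dx":0,"dy":0,"dz":1,"rx":0,"ry":0,"rz":0,"gripper":0.7},{"dx":0,"dy":0,"dz":1.5,"rx":0,"ry":0,"rz":0,"gripper":0.7},{"dx":0,"dy":0,"dz":2,"rx":0,"ry":0,"rz":0,"gripper":0.7},{"dx":0,"dy":0,"dz":2.5,"rx":0,"ry":0,"rz":0,"gripper":0.7},{"dx":0,"dy":0,"dz":3,"rx":0,"ry":0,"rz":0,"gripper":0.7},{"dx":0,"dy":0,"dz":3,"rx":0,"ry":0,"rz":0,"gripper":0.7},{"dx":0,"dy":0,"dz":3,"rx":0,"ry":0,"rz":0,"gripper":0.7}])

```text
t: 7.53
eef_pos: [0.5597, 0.2034, 0.1185]
ee_rot: [-3.141, -0.311, 0.086]
force: [-9.6, -1.7, 8.8]
width: 0.048
gripper_force: 25.0
```

```bash
python3 -c "
from h import *
where();g=goal(-4,10.1);delta(*g)"
```

```text
s -3.22 y 0.11 d 11.11 tilt 0.2995 roll -0.0003 yaw -0.0008 F rail [-2.91 -0.85 12.79] M rail [-0.04  3.09 -0.  ] t 7.53 w 0.047977069367921746
t 7.53 pos [0.5597 0.2034 0.1185] F [-9.6  -1.69  8.81] w 0.048 gf 24.99784380197525
delta mm [-0.4  0.1  1.2] rot [-0.0006 -0.0005 -0.0008]
```

Contact is felt at d ≈ 11.1 (expected 10.1), so the rail's front is about 1 mm higher than modelled. Next: back off, go up-slope and lower behind the upper edge.

```bash
python3 -c "
from h import *
delta(*goal(17,14.5));delta(*goal(17,5))"
```

```text
t 7.53 pos [0.5597 0.2034 0.1185] F [-9.6  -1.69  8.81] w 0.048 gf 24.99784380197525
delta mm [18.3  0.1 -9.2] rot [-0.0006 -0.0005 -0.0008]
t 7.53 pos [0.5597 0.2034 0.1185] F [-9.6  -1.69  8.81] w 0.048 gf 24.99784380197525
delta mm [21.1  0.1 -0.1] rot [-0.0006 -0.0005 -0.0008]
```

>>> jog_arm(targets=[{"dx":0,"dy":0,"dz":-5,"rx":0,"ry":0,"rz":0,"gripper":0.7},{"dx":6,"dy":0,"dz":-8,"rx":0,"ry":0,"rz":0,"gripper":0.7},{"dx":12,"dy":0,"dz":-10,"rx":0,"ry":0,"rz":0,"gripper":0.7},{"dx":18,"dy":0,"dz":-10,"rx":0,"ry":0,"rz":0,"gripper":0.7},{"dx":18,"dy":0,"dz":-10,"rx":0,"ry":0,"rz":0,"gripper":0.7},{"dx":18,"dy":0,"dz":-10,"rx":0,"ry":0,"rz":0,"gripper":0.7},{"dx":18,"dy":0,"dz":-10,"rx":0,"ry":0,"rz":0,"gripper":0.7},{"dx":18,"dy":0,"dz":-10,"rx":0,"ry":0,"rz":0,"gripper":0.7}])

```text
t: 8.2
eef_pos: [0.5737, 0.2045, 0.1324]
ee_rot: [-3.141, -0.31, 0.086]
force: [0.8, 0.6, -2.5]
width: 0.0477
gripper_force: 25.0
```

```bash
python3 -c "
from h import *
where();delta(*goal(17,8));delta(*goal(17,2.05))"
```

```text
s 16.26 y -0.02 d 14.45 tilt 0.3006 roll 0.0001 yaw -0.0008 F rail [-0.74  0.56 -2.48] M rail [-0.05  1.23  0.07] t 8.2 w 0.04766659069291569
t 8.2 pos [0.5737 0.2045 0.1324] F [ 0.76  0.63 -2.45] w 0.0477 gf 24.99532699584961
delta mm [ 2.6 -0.   6. ] rot [-0.0001  0.0006 -0.0008]
t 8.2 pos [0.5737 0.2045 0.1324] F [ 0.76  0.63 -2.45] w 0.0477 gf 24.99532699584961
delta mm [ 4.4 -0.  11.6] rot [-0.0001  0.0006 -0.0008]
```

>>> jog_arm(targets=[{"dx":1,"dy":0,"dz":1,"rx":0,"ry":0,"rz":0,"gripper":0.7},{"dx":2,"dy":0,"dz":2,"rx":0,"ry":0,"rz":0,"gripper":0.7},{"dx":2,"dy":0,"dz":3,"rx":0,"ry":0,"rz":0,"gripper":0.7},{"dx":2.2,"dy":0,"dz":4,"rx":0,"ry":0,"rz":0,"gripper":0.7},{"dx":2.2,"dy":0,"dz":4.4,"rx":0,"ry":0,"rz":0,"gripper":0.7},{"dx":2.2,"dy":0,"dz":4.4,"rx":0,"ry":0,"rz":0,"gripper":0.7},{"dx":2.2,"dy":0,"dz":4.4,"rx":0,"ry":0,"rz":0,"gripper":0.7},{"dx":2.2,"dy":0,"dz":4.4,"rx":0,"ry":0,"rz":0,"gripper":0.7}])

```text
t: 8.87
eef_pos: [0.5774, 0.2051, 0.1294]
ee_rot: [-3.141, -0.311, 0.087]
force: [0.2, -0.1, -1.2]
width: 0.0479
gripper_force: 25.0
```

```bash
python3 -c "
from h import *
where();delta(*goal(17,2.05))"
```

```text
s 17.60 y 0.26 d 9.78 tilt 0.3000 roll -0.0003 yaw -0.0007 F rail [-0.54 -0.1  -1.05] M rail [-0.06  1.2   0.01] t 8.87 w 0.04787091836121833
t 8.87 pos [0.5774 0.2051 0.1294] F [ 0.17 -0.09 -1.17] w 0.0479 gf 24.99529480934143
delta mm [1.7 0.3 7.6] rot [-0.0006 -0.     -0.0007]
```

No contact at 9.8, so the lip is past the upper edge. Lower further.

>>> jog_arm(targets=[{"dx":0.2,"dy":0,"dz":1,"rx":0,"ry":0,"rz":0,"gripper":0.7},{"dx":0.5,"dy":0,"dz":2.2,"rx":0,"ry":0,"rz":0,"gripper":0.7},{"dx":0.7,"dy":0,"dz":3.4,"rx":0,"ry":0,"rz":0,"gripper":0.7},{"dx":1,"dy":0,"dz":4.6,"rx":0,"ry":0,"rz":0,"gripper":0.7},{"dx":1.3,"dy":0,"dz":5.8,"rx":0,"ry":0,"rz":0,"gripper":0.7},{"dx":1.7,"dy":0,"dz":7,"rx":0,"ry":0,"rz":0,"gripper":0.7},{"dx":1.7,"dy":0,"dz":7.6,"rx":0,"ry":0,"rz":0,"gripper":0.7},{"dx":1.7,"dy":0,"dz":7.6,"rx":0,"ry":0,"rz":0,"gripper":0.7}])

```text
t: 9.53
eef_pos: [0.5813, 0.2054, 0.1224]
ee_rot: [-3.141, -0.311, 0.086]
force: [0.1, 0.3, -1.9]
width: 0.0478
gripper_force: 25.0
```

```bash
python3 -c "
from h import *
where();delta(*goal(17,2.05));delta(*goal(9,2.05))"
```

```text
s 16.82 y 0.16 d 1.83 tilt 0.3002 roll -0.0001 yaw -0.0008 F rail [-0.96  0.25 -1.65] M rail [-0.04  1.16  0.02] t 9.53 w 0.04781774052500319
t 9.53 pos [0.5813 0.2054 0.1224] F [ 0.14  0.26 -1.91] w 0.0478 gf 24.99530553817749
delta mm [ 0.1  0.2 -0.3] rot [-0.0003  0.0002 -0.0008]
t 9.53 pos [0.5813 0.2054 0.1224] F [ 0.14  0.26 -1.91] w 0.0478 gf 24.99530553817749
delta mm [-7.5  0.2  2.1] rot [-0.0003  0.0002 -0.0008]
```

>>> jog_arm(targets=[{"dx":-1,"dy":0,"dz":0,"rx":0,"ry":0,"rz":0,"gripper":0.7},{"dx":-2,"dy":0,"dz":0.3,"rx":0,"ry":0,"rz":0,"gripper":0.7},{"dx":-3,"dy":0,"dz":0.6,"rx":0,"ry":0,"rz":0,"gripper":0.7},{"dx":-4,"dy":0,"dz":0.9,"rx":0,"ry":0,"rz":0,"gripper":0.7},{"dx":-5.2,"dy":0,"dz":1.3,"rx":0,"ry":0,"rz":0,"gripper":0.7},{"dx":-6.4,"dy":0,"dz":1.7,"rx":0,"ry":0,"rz":0,"gripper":0.7},{"dx":-7.5,"dy":0,"dz":2.1,"rx":0,"ry":0,"rz":0,"gripper":0.7},{"dx":-7.5,"dy":0,"dz":2.1,"rx":0,"ry":0,"rz":0,"gripper":0.7}])

```text
t: 10.2
eef_pos: [0.5752, 0.2055, 0.1185]
ee_rot: [-3.14, -0.312, 0.087]
force: [3.5, 1.6, -5.0]
width: 0.0482
gripper_force: 25.0
```

```bash
python3 -c "
from h import *
where();delta(*goal(3,2.05))"
```

```text
s 9.57 y 0.81 d 2.11 tilt 0.2992 roll -0.0013 yaw -0.0004 F rail [ 0.1   1.33 -6.12] M rail [ 0.45  0.11 -0.11] t 10.2 w 0.04818434588652523
t 10.2 pos [0.5752 0.2055 0.1185] F [ 3.46  1.64 -4.95] w 0.0482 gf 24.994140565395355
delta mm [-6.2  0.8  2. ] rot [-0.0015 -0.0008 -0.0004]
```

The tongue drags lightly on the back of the rail (−4.7 N), so I lower 0.9 mm and continue.

>>> jog_arm(targets=[{"dx":0.2,"dy":0,"dz":0.5,"rx":0,"ry":0,"rz":0,"gripper":0.7},{"dx":0.3,"dy":0,"dz":1,"rx":0,"ry":0,"rz":0,"gripper":0.7},{"dx":0.3,"dy":0,"dz":1,"rx":0,"ry":0,"rz":0,"gripper":0.7},{"dx":-0.5,"dy":0,"dz":1.2,"rx":0,"ry":0,"rz":0,"gripper":0.7},{"dx":-1.3,"dy":0,"dz":1.5,"rx":0,"ry":0,"rz":0,"gripper":0.7},{"dx":-2,"dy":0,"dz":1.7,"rx":0,"ry":0,"rz":0,"gripper":0.7},{"dx":-2,"dy":0,"dz":1.7,"rx":0,"ry":0,"rz":0,"gripper":0.7},{"dx":-2,"dy":0,"dz":1.7,"rx":0,"ry":0,"rz":0,"gripper":0.7}])

```text
t: 10.87
eef_pos: [0.5734, 0.2047, 0.1161]
ee_rot: [-3.141, -0.311, 0.087]
force: [0.4, 0.1, -1.4]
width: 0.048
gripper_force: 25.0
```

```bash
python3 -c "
from h import *
where();delta(*goal(3,1.1))"
```

```text
s 6.65 y 0.20 d 1.22 tilt 0.3001 roll -0.0003 yaw -0.0007 F rail [-0.41  0.09 -1.37] M rail [-0.04  1.17  0.01] t 10.87 w 0.0479854291307607
t 10.87 pos [0.5734 0.2047 0.1161] F [ 0.44  0.13 -1.35] w 0.048 gf 24.995218813419342
delta mm [-3.5  0.2  1.2] rot [-0.0005  0.0001 -0.0007]
```

>>> jog_arm(targets=[{"dx":-0.5,"dy":0,"dz":0.1,"rx":0,"ry":0,"rz":0,"gripper":0.7},{"dx":-1,"dy":0,"dz":0.3,"rx":0,"ry":0,"rz":0,"gripper":0.7},{"dx":-1.5,"dy":0,"dz":0.5,"rx":0,"ry":0,"rz":0,"gripper":0.7},{"dx":-2,"dy":0,"dz":0.6,"rx":0,"ry":0,"rz":0,"gripper":0.7},{"dx":-2.6,"dy":0,"dz":0.8,"rx":0,"ry":0,"rz":0,"gripper":0.7},{"dx":-3.2,"dy":0,"dz":1,"rx":0,"ry":0,"rz":0,"gripper":0.7},{"dx":-3.8,"dy":0,"dz":1.2,"rx":0,"ry":0,"rz":0,"gripper":0.7},{"dx":-3.8,"dy":0,"dz":1.2,"rx":0,"ry":0,"rz":0,"gripper":0.7}])

```text
t: 11.53
eef_pos: [0.5701, 0.2044, 0.1137]
ee_rot: [-3.141, -0.311, 0.087]
force: [-0.2, -0.9, -2.3]
width: 0.0483
gripper_force: 25.0
```

```bash
python3 -c "
from h import *
where();delta(*goal(0,1.1))"
```

```text
s 2.56 y 0.20 d 1.16 tilt 0.3002 roll -0.0002 yaw -0.0007 F rail [-1.59 -0.9  -1.71] M rail [-0.06  1.25  0.04] t 11.53 w 0.04832190308231621
t 11.53 pos [0.5701 0.2044 0.1137] F [-0.25 -0.93 -2.31] w 0.0483 gf 24.995350241661072
delta mm [-2.4  0.2  0.8] rot [-0.0004  0.0002 -0.0007]
```

>>> jog_arm(targets=[{"dx":-0.3,"dy":0,"dz":0.1,"rx":0,"ry":0,"rz":0,"gripper":0.7},{"dx":-0.6,"dy":0,"dz":0.2,"rx":0,"ry":0,"rz":0,"gripper":0.7},{"dx":-0.9,"dy":0,"dz":0.3,"rx":0,"ry":0,"rz":0,"gripper":0.7},{"dx":-1.2,"dy":0,"dz":0.4,"rx":0,"ry":0,"rz":0,"gripper":0.7},{"dx":-1.5,"dy":0,"dz":0.5,"rx":0,"ry":0,"rz":0,"gripper":0.7},{"dx":-1.8,"dy":0,"dz":0.6,"rx":0,"ry":0,"rz":0,"gripper":0.7},{"dx":-2.1,"dy":0,"dz":0.7,"rx":0,"ry":0,"rz":0,"gripper":0.7},{"dx":-2.1,"dy":0,"dz":0.7,"rx":0,"ry":0,"rz":0,"gripper":0.7}])

```text
t: 12.2
eef_pos: [0.5695, 0.2047, 0.1134]
ee_rot: [-3.14, -0.313, 0.086]
force: [7.3, -2.6, 0.2]
width: 0.048
gripper_force: 25.0
```

```bash
python3 -c "
from h import *
where();delta(*goal(0,1.1))"
```

```text
s 1.96 y 0.49 d 1.28 tilt 0.2983 roll -0.0008 yaw -0.0011 F rail [ 5.87 -3.26 -3.85] M rail [-1.33 -1.43  0.37] t 12.2 w 0.04796351508910311
t 12.2 pos [0.5695 0.2047 0.1134] F [ 7.28 -2.64  0.22] w 0.048 gf 24.998055696487427
delta mm [-1.8  0.5  0.7] rot [-0.0012 -0.0017 -0.0011]
```

The ledge bears on the rail's upper edge at s ≈ 2.2. Next, tilt to about 0.2 rad around the lip.

```bash
python3 -c "
from h import *
for th in (.27,.24,.21,.18): delta(*goal(2.4,1.5,th))"|grep delta
```

```text
delta mm [-0.2  0.5  0.4] rot [-0.0012  0.0283 -0.0012]
delta mm [-0.9  0.5  1.2] rot [-0.0011  0.0583 -0.0012]
delta mm [-1.5  0.5  1.9] rot [-0.0011  0.0883 -0.0012]
delta mm [-2.   0.5  2.8] rot [-0.0011  0.1183 -0.0012]
```

>>> jog_arm(targets=[{"dx":1.3,"dy":0,"dz":-0.5,"rx":0,"ry":0,"rz":0,"gripper":0.7},{"dx":1.2,"dy":0,"dz":0,"rx":0,"ry":0.028,"rz":0,"gripper":0.7},{"dx":0.9,"dy":0,"dz":0.4,"rx":0,"ry":0.043,"rz":0,"gripper":0.7},{"dx":0.6,"dy":0,"dz":0.8,"rx":0,"ry":0.058,"rz":0,"gripper":0.7},{"dx":0.3,"dy":0,"dz":1.1,"rx":0,"ry":0.073,"rz":0,"gripper":0.7},{"dx":0,"dy":0,"dz":1.5,"rx":0,"ry":0.088,"rz":0,"gripper":0.7},{"dx":0,"dy":0,"dz":1.5,"rx":0,"ry":0.088,"rz":0,"gripper":0.7},{"dx":0,"dy":0,"dz":1.5,"rx":0,"ry":0.088,"rz":0,"gripper":0.7}])

```text
t: 12.87
eef_pos: [0.5684, 0.2037, 0.1107]
ee_rot: [-3.141, -0.398, 0.087]
force: [-2.4, 1.3, -1.4]
width: 0.0478
gripper_force: 25.0
```

```bash
python3 -c "
from h import *
where();delta(*goal(2.3,1.3,.2))
f=grab('wrist','w2')"
```

```text
s 1.88 y -0.33 d 1.36 tilt 0.2126 roll -0.0004 yaw -0.0006 F rail [-2.63  1.53  0.17] M rail [ 0.41  2.39 -0.09] t 12.87 w 0.04777622049674388
t 12.87 pos [0.5684 0.2037 0.1107] F [-2.38  1.33 -1.37] w 0.0478 gf 24.994731545448303
delta mm [ 0.1 -0.3  0.3] rot [-0.0006  0.0126 -0.0006]
```

View pics/w2.png

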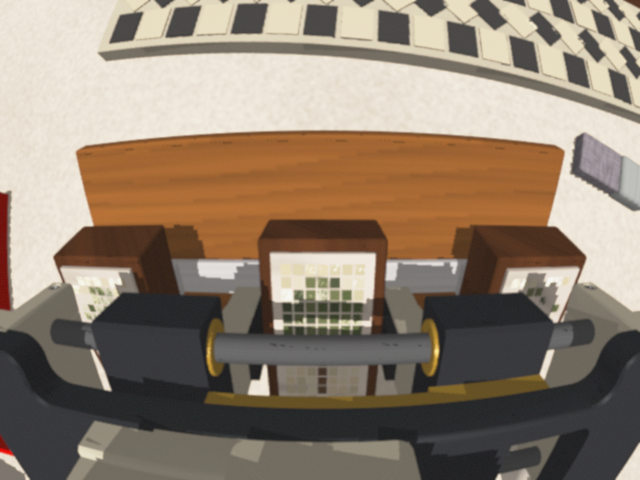

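The wrist picture shows the plaque (325,300) centred between its neighbours with finger room on both sides. I release it, opening only partway, and retract.

>>> jog_arm(targets=[{"dx":0,"dy":0,"dz":0,"rx":0,"ry":0,"rz":0,"gripper":0.3},{"dx":0,"dy":0,"dz":0,"rx":0,"ry":0,"rz":0,"gripper":0.3},{"dx":0,"dy":0,"dz":0,"rx":0,"ry":0,"rz":0,"gripper":0.3},{"dx":0,"dy":0,"dz":0,"rx":0,"ry":0,"rz":0,"gripper":0.3},{"dx":0,"dy":0,"dz":0,"rx":0,"ry":0,"rz":0,"gripper":0.3},{"dx":0,"dy":0,"dz":0,"rx":0,"ry":0,"rz":0,"gripper":0.3},{"dx":0,"dy":0,"dz":0,"rx":0,"ry":0,"rz":0,"gripper":0.3},{"dx":0,"dy":0,"dz":0,"rx":0,"ry":0,"rz":0,"gripper":0.3}])

```text
t: 13.58
eef_pos: [0.5689, 0.2045, 0.1111]
ee_rot: [-3.141, -0.399, 0.087]
force: [-0.9, 0.3, 0.2]
width: 0.0614
gripper_force: 0.0
```

>>> jog_arm(targets=[{"dx":0,"dy":0,"dz":-5,"rx":0,"ry":0,"rz":0,"gripper":0.3},{"dx":0,"dy":0,"dz":-15,"rx":0,"ry":0,"rz":0,"gripper":0.3},{"dx":0,"dy":0,"dz":-30,"rx":0,"ry":0,"rz":0,"gripper":0.3},{"dx":0,"dy":0,"dz":-45,"rx":0,"ry":0,"rz":0,"gripper":0.3},{"dx":0,"dy":0,"dz":-60,"rx":0,"ry":0,"rz":0,"gripper":0.3},{"dx":0,"dy":0,"dz":-65,"rx":0,"ry":0,"rz":0,"gripper":1},{"dx":0,"dy":0,"dz":-65,"rx":0,"ry":0,"rz":0,"gripper":1},{"dx":0,"dy":0,"dz":-65,"rx":0,"ry":0,"rz":0,"gripper":1}])

```text
t: 14.25
eef_pos: [0.5439, 0.2024, 0.171]
ee_rot: [-3.14, -0.4, 0.087]
force: [0.6, -0.2, -0.7]
width: 0.0464
gripper_force: 0.0
```

```bash
python3 -c "
from h import *
where()
f=grab('side','s3');P=cloud(f)
L=(P-RAIL)@B*1000
k=(abs(L[...,1])<22)&(abs(L[...,0])<55)&(L[...,2]>18)&(L[...,2]<60)
l=L[k];b=[(x,round(float(np.median(l[abs(l[:,0]-x)<3,2])),1),int((abs(l[:,0]-x)<3).sum())) for x in range(-48,50,6) if (abs(l[:,0]-x)<3).sum()>5];print(b)
a=cv2.imread('pics/s3.png')[70:230,200:370];cv2.imwrite('pics/s3c.png',cv2.resize(a,(0,0),fx=3.5,fy=3.5,interpolation=2))"
```

```text
s 16.32 y 0.50 d 64.83 tilt 0.2113 roll -0.0008 yaw -0.0005 F rail [ 0.04 -0.22 -0.91] M rail [-0.02  1.28  0.06] t 14.25 w 0.046445306829006085
[(-36, 41.9, 7), (-30, 44.6, 33), (-24, 44.6, 38), (-18, 43.3, 40), (-12, 42.0, 35), (-6, 41.0, 34), (0, 40.0, 26), (6, 38.5, 21), (12, 36.9, 21), (18, 35.2, 21), (24, 34.7, 36), (30, 33.0, 34), (36, 31.7, 37), (42, 30.6, 39), (48, 27.6, 20)]
```

View pics/s3c.png

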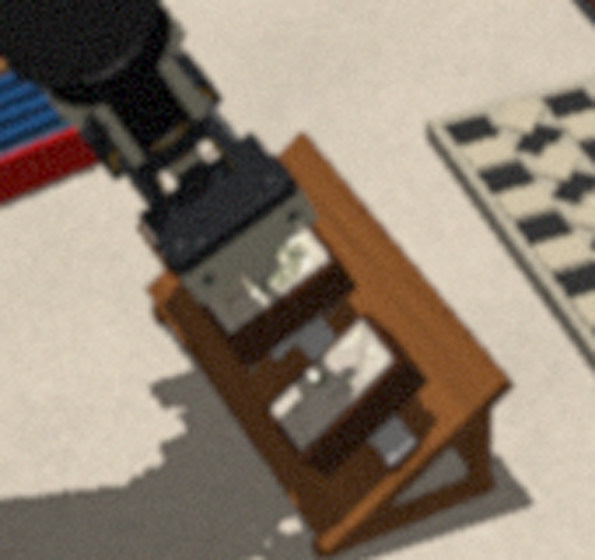

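The crop shows the plaque hanging tilted on the middle rail at (285,290), and the depth profile gives a tilt of about 0.21 rad. Next I press the foot end with closed fingers, following the arc around the lip.

```bash
python3 -c "
from h import *
delta(*goal(2,1.05,.2,tz=54.4,tx=-30));delta(*goal(2,1.05,.2,tz=48.4,tx=-30))"|grep delta
```

```text
delta mm [-31.    0.   23.3] rot [-0.0001  0.0122 -0.0006]
delta mm [-30.9   0.   29.3] rot [-0.0001  0.0122 -0.0006]
```

>>> jog_arm(targets=[{"dx":-10,"dy":0,"dz":0,"rx":0,"ry":0,"rz":0,"gripper":1},{"dx":-20,"dy":0,"dz":0,"rx":0,"ry":0.005,"rz":0,"gripper":1},{"dx":-31,"dy":0,"dz":0,"rx":0,"ry":0.01,"rz":0,"gripper":1},{"dx":-31,"dy":0,"dz":8,"rx":0,"ry":0.012,"rz":0,"gripper":1},{"dx":-31,"dy":0,"dz":16,"rx":0,"ry":0.012,"rz":0,"gripper":1},{"dx":-31,"dy":0,"dz":23,"rx":0,"ry":0.012,"rz":0,"gripper":1},{"dx":-31,"dy":0,"dz":28,"rx":0,"ry":0.012,"rz":0,"gripper":1},{"dx":-31,"dy":0,"dz":28,"rx":0,"ry":0.012,"rz":0,"gripper":1}])

```text
t: 14.97
eef_pos: [0.5255, 0.1992, 0.1306]
ee_rot: [3.14, -0.407, 0.086]
force: [-0.1, -0.6, -0.0]
width: 0.0002
gripper_force: 0.0
```

```bash
cat >> h.py <<'E'
def press(): # deltas for arc pressing
    where(tz=44.4,tx=-30)
    for th in (.2,.16,.12,.08,.04,0): print(th,end=' ');delta(*goal(2,1.05,th,tz=44.4,tx=-30))
E
python3 -c "
from h import *
press()"|grep -v "^[.0-9]* t "
```

```text
s 1.03 y -1.07 d 4.95 tilt 0.2036 roll 0.0019 yaw -0.0009 F rail [-0.15 -0.59  0.06] M rail [-0.15  1.32  0.07] t 14.97 w 0.00023077466394235858
delta mm [ 1.5 -1.1  3.8] rot [ 0.0017  0.0036 -0.0009]
delta mm [-0.6 -1.1  6.1] rot [ 0.0017  0.0436 -0.0009]
delta mm [-2.6 -1.1  8.4] rot [ 0.0018  0.0836 -0.0008]
delta mm [-4.5 -1.1 10.8] rot [ 0.0018  0.1236 -0.0008]
delta mm [-6.3 -1.1 13.3] rot [ 0.0018  0.1636 -0.0008]
delta mm [-8.  -1.1 15.9] rot [ 0.0018  0.2036 -0.0007]
```

>>> jog_arm(targets=[{"dx":1,"dy":0,"dz":2,"rx":0,"ry":0,"rz":0,"gripper":1},{"dx":1,"dy":0,"dz":3,"rx":0,"ry":0,"rz":0,"gripper":1},{"dx":1,"dy":0,"dz":4,"rx":0,"ry":0.005,"rz":0,"gripper":1},{"dx":0.5,"dy":0,"dz":4.7,"rx":0,"ry":0.02,"rz":0,"gripper":1},{"dx":0,"dy":0,"dz":5.4,"rx":0,"ry":0.032,"rz":0,"gripper":1},{"dx":-0.6,"dy":0,"dz":6.1,"rx":0,"ry":0.044,"rz":0,"gripper":1},{"dx":-0.6,"dy":0,"dz":6.1,"rx":0,"ry":0.044,"rz":0,"gripper":1},{"dx":-0.6,"dy":0,"dz":6.1,"rx":0,"ry":0.044,"rz":0,"gripper":1}])

```text
t: 15.63
eef_pos: [0.5355, 0.205, 0.1385]
ee_rot: [3.138, -0.436, 0.086]
force: [-0.5, 0.2, -0.1]
width: 0.0004
gripper_force: 0.0
```

```bash
python3 -c "
from h import *
press()"|grep -v "^[.0-9]* t "
```

```text
s 15.93 y 3.76 d 6.72 tilt 0.1747 roll 0.0040 yaw -0.0009 F rail [-0.45  0.2   0.21] M rail [-0.03  1.38  0.02] t 15.63 w 0.00042250092954647665
delta mm [-11.3   3.7   6.6] rot [ 0.0039 -0.0253 -0.0009]
delta mm [-13.5   3.7   8.8] rot [ 0.0039  0.0147 -0.0009]
delta mm [-15.6   3.7  11.1] rot [ 0.0039  0.0547 -0.0008]
delta mm [-17.6   3.7  13.5] rot [ 0.0039  0.0947 -0.0007]
delta mm [-19.5   3.7  15.9] rot [ 0.004   0.1347 -0.0006]
delta mm [-21.3   3.7  18.4] rot [ 0.004   0.1747 -0.0006]
```

```bash
python3 -c "
from h import *
s=arm.get_state();print(s['q'].round(3),s['qd'].round(3),s['eef_pos'],s['t'],s['ee_rot'])"
```

```text
[ 0.606  0.099 -1.016  1.248 -0.226 -0.148] [ 0.004  0.002 -0.002 -0.011 -0.     0.005] [0.53547733 0.20496361 0.13851352] 15.6333 [ 3.13810562 -0.4361758   0.08627889]
```

>>> jog_arm(targets=[{"dx":0,"dy":0,"dz":0,"rx":0,"ry":0,"rz":0,"gripper":1},{"dx":0,"dy":0,"dz":0,"rx":0,"ry":0,"rz":0,"gripper":1},{"dx":0,"dy":0,"dz":0,"rx":0,"ry":0,"rz":0,"gripper":1},{"dx":0,"dy":0,"dz":0,"rx":0,"ry":0,"rz":0,"gripper":1},{"dx":0,"dy":0,"dz":0,"rx":0,"ry":0,"rz":0,"gripper":1},{"dx":0,"dy":0,"dz":0,"rx":0,"ry":0,"rz":0,"gripper":1},{"dx":0,"dy":0,"dz":0,"rx":0,"ry":0,"rz":0,"gripper":1},{"dx":0,"dy":0,"dz":0,"rx":0,"ry":0,"rz":0,"gripper":1}])

```text
t: 16.3
eef_pos: [0.5354, 0.205, 0.1383]
ee_rot: [3.138, -0.436, 0.086]
force: [-0.2, 0.6, -0.2]
width: 0.0006
gripper_force: 0.0
```

```bash
python3 -c "
from h import *
s=arm.get_state();print(s['q'].round(3),s['qd'].round(3));press()"|grep -v "^[.0-9]* t "
```

```text
[ 0.606  0.099 -1.016  1.248 -0.226 -0.149] [-0.     0.001  0.001 -0.001 -0.001  0.001]
s 15.68 y 3.76 d 6.57 tilt 0.1750 roll 0.0042 yaw -0.0008 F rail [-0.23  0.65 -0.07] M rail [-0.03  1.38  0.  ] t 16.3 w 0.0005882984339024159
delta mm [-11.1   3.7   6.5] rot [ 0.0041 -0.025  -0.0008]
delta mm [-13.3   3.7   8.7] rot [ 0.0041  0.015  -0.0008]
delta mm [-15.4   3.7  10.9] rot [ 0.0041  0.055  -0.0007]
delta mm [-17.4   3.7  13.3] rot [ 0.0041  0.095  -0.0006]
delta mm [-19.3   3.7  15.7] rot [ 0.0041  0.135  -0.0005]
delta mm [-21.1   3.7  18.2] rot [ 0.0042  0.175  -0.0004]
```

Joint 3 hit its lower limit, because leaning the tool that far back folds the arm too much. I'll press with a nearly vertical tool, its tip's upper edge following the arc.

```bash
cat >> h.py <<'E'
def pg(th,gap=0,tool=.45,px=-32):
    ct,st=np.cos(th),np.sin(th);a,b=px-25,32+gap
    Rt=Rtilt(tool);return world(27+a*ct+b*st,0,1.05-a*st+b*ct)-Rt@np.array([.0095,0,.022]),Rt
def pp(*a):
    where()
    for x in a: print(x,end=' ');delta(*pg(*x))
E
python3 -c "
from h import *
pp((.21,30),(.21,5),(.21,0))"
```

```text
s -8.26 y 3.76 d 43.50 tilt 0.1750 roll 0.0042 yaw -0.0008 F rail [-0.23  0.65 -0.07] M rail [-0.03  1.38  0.  ] t 16.3 w 0.0005882984339024159
(0.21, 30) t 16.3 pos [0.5354 0.205  0.1383] F [-0.21  0.64 -0.19] w 0.0006 gf 0.0
delta mm [-15.5   3.9 -25.9] rot [ 0.004  -0.275  -0.0013]
(0.21, 5) t 16.3 pos [0.5354 0.205  0.1383] F [-0.21  0.64 -0.19] w 0.0006 gf 0.0
delta mm [-16.3   3.8  -0.9] rot [ 0.004  -0.275  -0.0013]
(0.21, 0) t 16.3 pos [0.5354 0.205  0.1383] F [-0.21  0.64 -0.19] w 0.0006 gf 0.0
delta mm [-16.5   3.8   4.1] rot [ 0.004  -0.275  -0.0013]
```

>>> jog_arm(targets=[{"dx":0,"dy":2,"dz":-15,"rx":0,"ry":0,"rz":0,"gripper":1},{"dx":0,"dy":2,"dz":-30,"rx":0,"ry":0,"rz":0,"gripper":1},{"dx":0,"dy":2,"dz":-40,"rx":0,"ry":-0.1,"rz":0,"gripper":1},{"dx":0,"dy":2,"dz":-40,"rx":0,"ry":-0.2,"rz":0,"gripper":1},{"dx":0,"dy":2,"dz":-40,"rx":0,"ry":-0.27,"rz":0,"gripper":1},{"dx":0,"dy":2,"dz":-40,"rx":0,"ry":-0.27,"rz":0,"gripper":1},{"dx":0,"dy":2,"dz":-40,"rx":0,"ry":-0.27,"rz":0,"gripper":1},{"dx":0,"dy":2,"dz":-40,"rx":0,"ry":-0.27,"rz":0,"gripper":1}])

```text
t: 16.97
eef_pos: [0.5201, 0.2035, 0.1751]
ee_rot: [3.14, -0.166, 0.085]
force: [0.8, 0.9, -0.2]
width: 0.0007
gripper_force: 0.0
```

```bash
python3 -c "
from h import *
print(arm.get_state()['q'].round(3));pp((.21,30),(.21,5),(.21,0))"
```

```text
[ 0.794  0.143 -0.536  0.156 -0.772  0.756]
s -7.36 y 3.66 d 77.88 tilt 0.4448 roll 0.0026 yaw -0.0027 F rail [ 0.56  0.84 -0.68] M rail [-0.03  0.43  0.01] t 16.97 w 0.0006844742194203737
(0.21, 30) t 16.97 pos [0.5201 0.2035 0.1751] F [ 0.78  0.91 -0.24] w 0.0007 gf 0.0
delta mm [-12.7   3.7  18. ] rot [ 0.0016 -0.0052 -0.0027]
(0.21, 5) t 16.97 pos [0.5201 0.2035 0.1751] F [ 0.78  0.91 -0.24] w 0.0007 gf 0.0
delta mm [-6.9  3.6 42.4] rot [ 0.0016 -0.0052 -0.0027]
(0.21, 0) t 16.97 pos [0.5201 0.2035 0.1751] F [ 0.78  0.91 -0.24] w 0.0007 gf 0.0
delta mm [-5.7  3.6 47.2] rot [ 0.0016 -0.0052 -0.0027]
```

>>> jog_arm(targets=[{"dx":-7,"dy":3.6,"dz":8,"rx":0.0016,"ry":-0.005,"rz":-0.003,"gripper":1},{"dx":-7,"dy":3.6,"dz":16,"rx":0.0016,"ry":-0.005,"rz":-0.003,"gripper":1},{"dx":-7,"dy":3.6,"dz":24,"rx":0.0016,"ry":-0.005,"rz":-0.003,"gripper":1},{"dx":-7,"dy":3.6,"dz":32,"rx":0.0016,"ry":-0.005,"rz":-0.003,"gripper":1},{"dx":-7,"dy":3.6,"dz":38,"rx":0.0016,"ry":-0.005,"rz":-0.003,"gripper":1},{"dx":-7,"dy":3.6,"dz":41,"rx":0.0016,"ry":-0.005,"rz":-0.003,"gripper":1},{"dx":-7,"dy":3.6,"dz":41,"rx":0.0016,"ry":-0.005,"rz":-0.003,"gripper":1},{"dx":-7,"dy":3.6,"dz":41,"rx":0.0016,"ry":-0.005,"rz":-0.003,"gripper":1}])

```text
t: 17.63
eef_pos: [0.5189, 0.1979, 0.1328]
ee_rot: [3.139, -0.161, 0.088]
force: [-0.5, -0.4, 0.8]
width: 0.0002
gripper_force: 0.0
```

```bash
python3 -c "
from h import *
print(arm.get_state()['q'].round(3));pp((.21,0),(.18,0),(.15,0),(.12,0),(.08,0),(.04,0),(0,0))
f=grab('side','s4');P=cloud(f)
L=(P-RAIL)@B*1000
k=(abs(L[...,1])<22)&(abs(L[...,0])<55)&(L[...,2]>18)&(L[...,2]<60)
l=L[k];print([(x,round(float(np.median(l[abs(l[:,0]-x)<3,2])),1)) for x in range(-36,50,6) if (abs(l[:,0]-x)<3).sum()>5])
"|sed 's/ t 1.*//'
```

```text
[ 0.784  0.19  -0.596  0.169 -0.669  0.748]
s -33.06 y -1.86 d 44.11 tilt 0.4501 roll 0.0017 yaw 0.0012 F rail [ 0.08 -0.37  0.97] M rail [-0.05  0.49  0.05]
(0.21, 0)
delta mm [ 2.8 -1.9  5.8] rot [0.0025 0.0001 0.0012]
(0.18, 0)
delta mm [ 2.3 -1.9  7.7] rot [0.0025 0.0001 0.0012]
(0.15, 0)
delta mm [ 1.9 -1.9  9.6] rot [0.0025 0.0001 0.0012]
(0.12, 0)
delta mm [ 1.5 -1.9 11.5] rot [0.0025 0.0001 0.0012]
(0.08, 0)
delta mm [ 1.1 -1.9 14.1] rot [0.0025 0.0001 0.0012]
(0.04, 0)
delta mm [ 0.8 -1.9 16.7] rot [0.0025 0.0001 0.0012]
(0, 0)
delta mm [ 0.6 -1.9 19.3] rot [0.0025 0.0001 0.0012]
[(-30, 43.5), (24, 33.9), (30, 33.2), (36, 32.3), (42, 30.9), (48, 28.1)]
```

>>> jog_arm(targets=[{"dx":1.5,"dy":-1,"dz":2,"rx":0,"ry":0,"rz":0,"gripper":1},{"dx":2.5,"dy":-1,"dz":4,"rx":0,"ry":0,"rz":0,"gripper":1},{"dx":2.6,"dy":-1,"dz":5,"rx":0,"ry":0,"rz":0,"gripper":1},{"dx":2.5,"dy":-1,"dz":6,"rx":0,"ry":0,"rz":0,"gripper":1},{"dx":2.4,"dy":-1,"dz":6.8,"rx":0,"ry":0,"rz":0,"gripper":1},{"dx":2.2,"dy":-1,"dz":7.7,"rx":0,"ry":0,"rz":0,"gripper":1},{"dx":2.2,"dy":-1,"dz":7.7,"rx":0,"ry":0,"rz":0,"gripper":1},{"dx":2.2,"dy":-1,"dz":7.7,"rx":0,"ry":0,"rz":0,"gripper":1}])

```text
t: 18.35
eef_pos: [0.5222, 0.1992, 0.1258]
ee_rot: [3.139, -0.161, 0.088]
force: [-1.1, -0.5, 1.2]
width: 0.0003
gripper_force: 0.8
```

```bash
python3 -c "
from h import *
print(arm.get_state()['q'].round(3));pp((.21,0),(.18,0),(.15,0),(.12,0),(.08,0),(.04,0),(0,0))
"|sed 's/ t 1.*//'
```

```text
[ 0.781  0.204 -0.599  0.172 -0.652  0.747]
s -34.35 y -0.81 d 36.42 tilt 0.4499 roll 0.0014 yaw 0.0012 F rail [-0.26 -0.43  1.6 ] M rail [ 0.04  0.7  -0.03]
(0.21, 0)
delta mm [ 0.7 -0.8 -1.7] rot [ 0.0021 -0.0001  0.0012]
(0.18, 0)
delta mm [ 0.2 -0.8  0.2] rot [ 0.0021 -0.0001  0.0012]
(0.15, 0)
delta mm [-0.3 -0.8  2.1] rot [ 0.0021 -0.0001  0.0012]
(0.12, 0)
delta mm [-0.7 -0.8  4. ] rot [ 0.0021 -0.0001  0.0012]
(0.08, 0)
delta mm [-1.1 -0.8  6.6] rot [ 0.0021 -0.0001  0.0012]
(0.04, 0)
delta mm [-1.4 -0.8  9.2] rot [ 0.0021 -0.0001  0.0012]
(0, 0)
delta mm [-1.6 -0.8 11.8] rot [ 0.0021 -0.0001  0.0012]
```

>>> jog_arm(targets=[{"dx":-0.1,"dy":0,"dz":0.6,"rx":0,"ry":0,"rz":0,"gripper":1},{"dx":-0.2,"dy":0,"dz":1.2,"rx":0,"ry":0,"rz":0,"gripper":1},{"dx":-0.4,"dy":0,"dz":1.8,"rx":0,"ry":0,"rz":0,"gripper":1},{"dx":-0.5,"dy":0,"dz":2.4,"rx":0,"ry":0,"rz":0,"gripper":1},{"dx":-0.6,"dy":0,"dz":3,"rx":0,"ry":0,"rz":0,"gripper":1},{"dx":-0.6,"dy":0,"dz":3,"rx":0,"ry":0,"rz":0,"gripper":1},{"dx":-0.6,"dy":0,"dz":3,"rx":0,"ry":0,"rz":0,"gripper":1},{"dx":-0.6,"dy":0,"dz":3,"rx":0,"ry":0,"rz":0,"gripper":1}])

```text
t: 19.02
eef_pos: [0.522, 0.1991, 0.1226]
ee_rot: [3.139, -0.161, 0.088]
force: [-2.4, 0.3, 3.3]
width: 0.0004
gripper_force: 1.8
```

```bash
python3 -c "
from h import *
pp((.15,0),(.12,0),(.08,0),(.04,0),(0,0))
"|sed 's/ t 1.*//'
```

```text
s -36.41 y -0.91 d 33.92 tilt 0.4502 roll 0.0016 yaw 0.0011 F rail [-0.09  0.49  4.08] M rail [0.07 1.23 0.01]
(0.15, 0)
delta mm [ 0.5 -0.9 -1. ] rot [0.0023 0.0002 0.0011]
(0.12, 0)
delta mm [ 0.1 -0.9  0.9] rot [0.0023 0.0002 0.0011]
(0.08, 0)
delta mm [-0.3 -0.9  3.5] rot [0.0023 0.0002 0.0011]
(0.04, 0)
delta mm [-0.6 -0.9  6.1] rot [0.0023 0.0002 0.0011]
(0, 0)
delta mm [-0.9 -0.9  8.7] rot [0.0023 0.0002 0.0011]
```

>>> jog_arm(targets=[{"dx":0,"dy":0,"dz":0.6,"rx":0,"ry":0,"rz":0,"gripper":1},{"dx":0,"dy":0,"dz":1.2,"rx":0,"ry":0,"rz":0,"gripper":1},{"dx":-0.1,"dy":0,"dz":1.8,"rx":0,"ry":0,"rz":0,"gripper":1},{"dx":-0.2,"dy":0,"dz":2.4,"rx":0,"ry":0,"rz":0,"gripper":1},{"dx":-0.3,"dy":0,"dz":3,"rx":0,"ry":0,"rz":0,"gripper":1},{"dx":-0.3,"dy":0,"dz":3.5,"rx":0,"ry":0,"rz":0,"gripper":1},{"dx":-0.3,"dy":0,"dz":3.5,"rx":0,"ry":0,"rz":0,"gripper":1},{"dx":-0.3,"dy":0,"dz":3.5,"rx":0,"ry":0,"rz":0,"gripper":1}])

```text
t: 19.68
eef_pos: [0.5224, 0.1992, 0.1191]
ee_rot: [3.139, -0.161, 0.088]
force: [0.3, 0.3, -0.3]
width: 0.0006
gripper_force: 0.1
```

```bash
python3 -c "
from h import *
pp((.08,0),(.04,0),(0,0))
"|sed 's/ t 1.*//'
```

```text
s -37.99 y -0.82 d 30.84 tilt 0.4499 roll 0.0014 yaw 0.0011 F rail [ 0.06  0.32 -0.45] M rail [-0.03  0.48 -0.01]
(0.08, 0)
delta mm [-0.2 -0.8  0. ] rot [ 0.0021 -0.0001  0.0011]
(0.04, 0)
delta mm [-0.6 -0.8  2.6] rot [ 0.0021 -0.0001  0.0011]
(0, 0)
delta mm [-0.8 -0.8  5.2] rot [ 0.0021 -0.0001  0.0011]
```

The contact force vanished, so it either snapped or slipped. I look before pressing on.

```bash
python3 -c "
from h import *
f=grab('side','s5');P=cloud(f)
L=(P-RAIL)@B*1000
k=(abs(L[...,1])<22)&(abs(L[...,0])<55)&(L[...,2]>15)&(L[...,2]<60)
l=L[k];print([(x,round(float(np.median(l[abs(l[:,0]-x)<3,2])),1),int((abs(l[:,0]-x)<3).sum())) for x in range(-48,56,6) if (abs(l[:,0]-x)<3).sum()>3])
a=cv2.imread('pics/s5.png')[70:230,200:370];w=grab('wrist','w5');b=cv2.imread('pics/w5.png')
o=np.hstack([cv2.resize(a,(400,376)),cv2.resize(b[130:450,160:500],(400,376))])
cv2.imwrite('pics/s5c.png',o)"
```

```text
[(30, 33.1, 25), (36, 32.0, 50), (42, 30.3, 45)]
```

View pics/s5c.png

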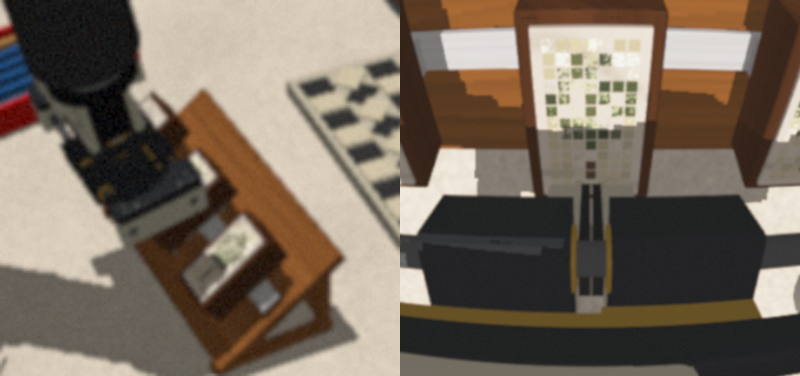

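The view shows the plaque still on the rail in line with its neighbours, with the closed fingers at its foot. I retract a little and measure its face.

>>> jog_arm(targets=[{"dx":0,"dy":0,"dz":-5,"rx":0,"ry":0,"rz":0,"gripper":1},{"dx":0,"dy":0,"dz":-20,"rx":0,"ry":0,"rz":0,"gripper":1},{"dx":-20,"dy":0,"dz":-50,"rx":0,"ry":0,"rz":0,"gripper":1},{"dx":-30,"dy":0,"dz":-80,"rx":0,"ry":0,"rz":0,"gripper":1},{"dx":-30,"dy":0,"dz":-100,"rx":0,"ry":0,"rz":0,"gripper":1},{"dx":-30,"dy":0,"dz":-110,"rx":0,"ry":0,"rz":0,"gripper":1},{"dx":-30,"dy":0,"dz":-110,"rx":0,"ry":0,"rz":0,"gripper":1},{"dx":-30,"dy":0,"dz":-110,"rx":0,"ry":0,"rz":0,"gripper":1}])

```text
t: 20.45
eef_pos: [0.4753, 0.1955, 0.2237]
ee_rot: [3.141, -0.162, 0.088]
force: [0.7, 0.8, -0.1]
width: 0.0003
gripper_force: 0.0
```

```bash
cat >> h.py <<'E'
def prof():
    f=grab('side','sp');P=cloud(f);L=(P-RAIL)@B*1000
    for y0 in (0,95,-95):
        k=(abs(L[...,1]-y0)<16)&(abs(L[...,0])<55)&(L[...,2]>12)&(L[...,2]<60);l=L[k]
        print(y0,[(x,round(float(np.median(l[abs(l[:,0]-x)<3,2])),1)) for x in range(-48,56,8) if (abs(l[:,0]-x)<3).sum()>5])
E
python3 -c "
from h import *
prof();pp((.1,0))
a=cv2.imread('pics/sp.png')[70:230,200:370];w=grab('wrist','w6');b=cv2.imread('pics/w6.png')
o=np.hstack([cv2.resize(a,(400,376)),cv2.resize(b[130:450,160:500],(400,376))])
cv2.imwrite('pics/s6c.png',o)"
```

```text
0 [(-40, 35.9), (-32, 37.4), (-24, 37.4), (-16, 36.7), (-8, 35.6), (0, 35.7), (8, 35.4), (16, 35.0), (24, 33.5), (32, 33.6), (40, 31.9)]
95 [(-40, 31.0), (-32, 32.6), (-24, 32.7), (-16, 32.4), (-8, 32.9), (0, 31.9), (8, 31.2), (16, 32.2), (24, 31.8), (32, 32.1), (40, 28.4)]
-95 [(-40, 31.1), (-32, 32.6), (-24, 32.5), (-16, 32.7), (-8, 32.7), (0, 32.2), (8, 32.6), (16, 32.6), (24, 32.2), (32, 33.3), (40, 30.0)]
s -17.56 y -0.74 d 143.00 tilt 0.4501 roll 0.0012 yaw 0.0010 F rail [-0.85 -0.74 -0.66] M rail [-0.04  0.53  0.03] t 20.5 w 0.00045680491733822404
(0.1, 0) t 20.5 pos [0.475  0.1952 0.2227] F [-0.25 -0.76 -1.03] w 0.0005 gf 0.0
delta mm [ 30.3  -0.9 108.6] rot [0.0018 0.0001 0.001 ]
```

View pics/s6c.png

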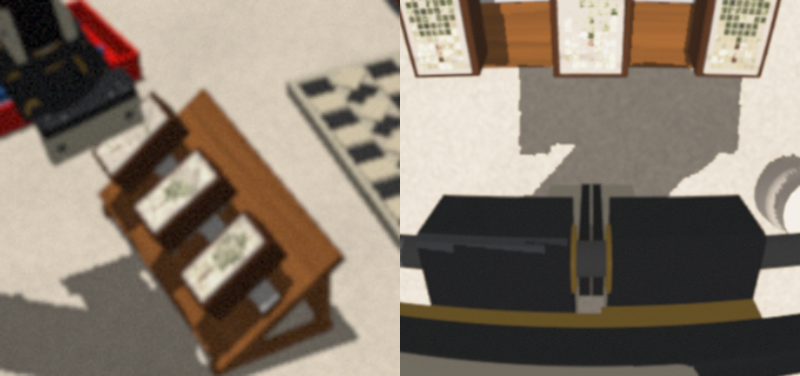

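The plaque hangs straight but its face is still tilted about 0.06 rad (37.4 mm at the foot, 33.6 mm at the top), so it needs more pressing.

>>> jog_arm(targets=[{"dx":15,"dy":0,"dz":30,"rx":0,"ry":0,"rz":0,"gripper":1},{"dx":30,"dy":0,"dz":60,"rx":0,"ry":0,"rz":0,"gripper":1},{"dx":30,"dy":0,"dz":80,"rx":0,"ry":0,"rz":0,"gripper":1},{"dx":30,"dy":0,"dz":92,"rx":0,"ry":0,"rz":0,"gripper":1},{"dx":30,"dy":0,"dz":100,"rx":0,"ry":0,"rz":0,"gripper":1},{"dx":30,"dy":0,"dz":106,"rx":0,"ry":0,"rz":0,"gripper":1},{"dx":30,"dy":0,"dz":107,"rx":0,"ry":0,"rz":0,"gripper":1},{"dx":30,"dy":0,"dz":107,"rx":0,"ry":0,"rz":0,"gripper":1}])

```text
t: 21.22
eef_pos: [0.5219, 0.1991, 0.122]
ee_rot: [3.139, -0.161, 0.089]
force: [0.1, -0.4, -0.1]
width: 0.0006
gripper_force: 0.0
```

```bash
python3 -c "
from h import *
pp((.08,0),(.04,0),(0,0))
"|sed 's/ t 2.*//'
```

```text
s -36.80 y -0.85 d 33.51 tilt 0.4503 roll 0.0017 yaw 0.0013 F rail [-0.02 -0.44 -0.08] M rail [-0.    0.53  0.02]
(0.08, 0)
delta mm [-0.2 -0.9  2.9] rot [0.0025 0.0003 0.0013]
(0.04, 0)
delta mm [-0.5 -0.9  5.5] rot [0.0025 0.0003 0.0013]
(0, 0)
delta mm [-0.7 -0.9  8.1] rot [0.0025 0.0003 0.0013]
```

>>> jog_arm(targets=[{"dx":0,"dy":0,"dz":1.5,"rx":0,"ry":0,"rz":0,"gripper":1},{"dx":-0.2,"dy":0,"dz":3,"rx":0,"ry":0,"rz":0,"gripper":1},{"dx":-0.3,"dy":0,"dz":3.8,"rx":0,"ry":0,"rz":0,"gripper":1},{"dx":-0.3,"dy":0,"dz":4.4,"rx":0,"ry":0,"rz":0,"gripper":1},{"dx":-0.4,"dy":0,"dz":5,"rx":0,"ry":0,"rz":0,"gripper":1},{"dx":-0.5,"dy":0,"dz":5.5,"rx":0,"ry":0,"rz":0,"gripper":1},{"dx":-0.5,"dy":0,"dz":5.5,"rx":0,"ry":0,"rz":0,"gripper":1},{"dx":-0.5,"dy":0,"dz":5.5,"rx":0,"ry":0,"rz":0,"gripper":1}])

```text
t: 21.88
eef_pos: [0.5223, 0.1993, 0.1167]
ee_rot: [3.139, -0.161, 0.088]
force: [0.6, 0.5, 0.3]
width: 0.0005
gripper_force: 0.4
```

```bash
python3 -c "
from h import *
pp((.04,0),(0,0))
"|sed 's/ t 2.*//'
```

```text
s -39.45 y -0.75 d 28.91 tilt 0.4498 roll 0.0013 yaw 0.0012 F rail [ 0.76  0.44 -0.11] M rail [ 0.11  0.56 -0.06]
(0.04, 0)
delta mm [-0.1 -0.8  0.2] rot [ 0.002  -0.0002  0.0012]
(0, 0)
delta mm [-0.3 -0.8  2.8] rot [ 0.002  -0.0002  0.0012]
```

>>> jog_arm(targets=[{"dx":0,"dy":0,"dz":0.5,"rx":0,"ry":0,"rz":0,"gripper":1},{"dx":0,"dy":0,"dz":1,"rx":0,"ry":0,"rz":0,"gripper":1},{"dx":-0.1,"dy":0,"dz":1.4,"rx":0,"ry":0,"rz":0,"gripper":1},{"dx":-0.1,"dy":0,"dz":1.8,"rx":0,"ry":0,"rz":0,"gripper":1},{"dx":-0.2,"dy":0,"dz":2.2,"rx":0,"ry":0,"rz":0,"gripper":1},{"dx":-0.2,"dy":0,"dz":2.5,"rx":0,"ry":0,"rz":0,"gripper":1},{"dx":-0.2,"dy":0,"dz":2.5,"rx":0,"ry":0,"rz":0,"gripper":1},{"dx":-0.2,"dy":0,"dz":2.5,"rx":0,"ry":0,"rz":0,"gripper":1}])

```text
t: 22.55
eef_pos: [0.5225, 0.1992, 0.1141]
ee_rot: [3.139, -0.161, 0.088]
force: [-0.3, 0.5, 0.9]
width: 0.0006
gripper_force: 0.0
```

```bash
python3 -c "
from h import *
pp((0,0))
"|sed 's/ t 2.*//'
```

```text
s -40.85 y -0.86 d 26.69 tilt 0.4500 roll 0.0015 yaw 0.0011 F rail [0.3  0.51 0.85] M rail [-0.05  0.53  0.01]
(0, 0)
delta mm [-0.  -0.9  0.2] rot [0.0022 0.     0.0011]
```

>>> jog_arm(targets=[{"dx":0,"dy":0,"dz":0.4,"rx":0,"ry":0,"rz":0,"gripper":1},{"dx":0,"dy":0,"dz":0.7,"rx":0,"ry":0,"rz":0,"gripper":1},{"dx":0,"dy":0,"dz":1,"rx":0,"ry":0,"rz":0,"gripper":1},{"dx":0,"dy":0,"dz":1.3,"rx":0,"ry":0,"rz":0,"gripper":1},{"dx":0,"dy":0,"dz":1.6,"rx":0,"ry":0,"rz":0,"gripper":1},{"dx":0,"dy":0,"dz":1.6,"rx":0,"ry":0,"rz":0,"gripper":1},{"dx":0,"dy":0,"dz":1.6,"rx":0,"ry":0,"rz":0,"gripper":1},{"dx":0,"dy":0,"dz":1.6,"rx":0,"ry":0,"rz":0,"gripper":1}])

```text
t: 23.22
eef_pos: [0.5228, 0.1993, 0.1126]
ee_rot: [3.139, -0.161, 0.088]
force: [-0.9, -0.2, 0.9]
width: 0.0006
gripper_force: 0.6
```

```bash
python3 -c "
from h import *
pp((0,0))
"|sed 's/ t 2.*//'
```

```text
s -41.44 y -0.82 d 25.33 tilt 0.4498 roll 0.0013 yaw 0.0012 F rail [-0.24 -0.09  1.26] M rail [-0.09  0.56 -0.06]
(0, 0)
delta mm [-0.1 -0.8 -1.3] rot [ 0.002  -0.0002  0.0012]
```

>>> jog_arm(targets=[{"dx":0,"dy":0,"dz":0.2,"rx":0,"ry":0,"rz":0,"gripper":1},{"dx":0,"dy":0,"dz":0.4,"rx":0,"ry":0,"rz":0,"gripper":1},{"dx":0,"dy":0,"dz":0.6,"rx":0,"ry":0,"rz":0,"gripper":1},{"dx":0,"dy":0,"dz":0.8,"rx":0,"ry":0,"rz":0,"gripper":1},{"dx":0,"dy":0,"dz":1,"rx":0,"ry":0,"rz":0,"gripper":1},{"dx":0,"dy":0,"dz":1,"rx":0,"ry":0,"rz":0,"gripper":1},{"dx":0,"dy":0,"dz":1,"rx":0,"ry":0,"rz":0,"gripper":1},{"dx":0,"dy":0,"dz":1,"rx":0,"ry":0,"rz":0,"gripper":1}])

```text
t: 23.88
eef_pos: [0.5228, 0.1992, 0.1117]
ee_rot: [3.139, -0.161, 0.088]
force: [-4.0, -0.0, 5.0]
width: 0.0004
gripper_force: 3.3
```

```bash
python3 -c "
from h import *
pp((0,0))
"|sed 's/ t 2.*//'
```

```text
s -41.98 y -0.91 d 24.57 tilt 0.4500 roll 0.0015 yaw 0.0011 F rail [-0.4   0.32  6.35] M rail [-0.04  1.48 -0.01]
(0, 0)
delta mm [ 0.1 -0.9 -2.2] rot [0.0022 0.     0.0011]
```

>>> jog_arm(targets=[{"dx":0,"dy":0,"dz":0.2,"rx":0,"ry":0,"rz":0,"gripper":1},{"dx":0,"dy":0,"dz":0.4,"rx":0,"ry":0,"rz":0,"gripper":1},{"dx":0,"dy":0,"dz":0.6,"rx":0,"ry":0,"rz":0,"gripper":1},{"dx":0,"dy":0,"dz":0.8,"rx":0,"ry":0,"rz":0,"gripper":1},{"dx":0,"dy":0,"dz":0.8,"rx":0,"ry":0,"rz":0,"gripper":1},{"dx":0,"dy":0,"dz":0.8,"rx":0,"ry":0,"rz":0,"gripper":1},{"dx":0,"dy":0,"dz":0.8,"rx":0,"ry":0,"rz":0,"gripper":1},{"dx":0,"dy":0,"dz":0.8,"rx":0,"ry":0,"rz":0,"gripper":1}])

```text
t: 24.55
eef_pos: [0.5228, 0.1992, 0.1113]
ee_rot: [3.139, -0.161, 0.089]
force: [-5.0, -1.1, 10.8]
width: 0.0004
gripper_force: 5.9
```

```bash
python3 -c "
from h import *
pp((0,0))
"|sed 's/ t 2.*//'
```

```text
s -42.12 y -0.92 d 24.19 tilt 0.4498 roll 0.0014 yaw 0.0012 F rail [ 2.04 -0.67 11.75] M rail [-0.09  2.18  0.01]
(0, 0)
delta mm [ 0.1 -0.9 -2.6] rot [ 0.0022 -0.0002  0.0012]
```

It is stiff now at 12 N. I retract and measure.

>>> jog_arm(targets=[{"dx":0,"dy":0,"dz":-5,"rx":0,"ry":0,"rz":0,"gripper":1},{"dx":0,"dy":0,"dz":-20,"rx":0,"ry":0,"rz":0,"gripper":1},{"dx":-20,"dy":0,"dz":-50,"rx":0,"ry":0,"rz":0,"gripper":1},{"dx":-30,"dy":0,"dz":-80,"rx":0,"ry":0,"rz":0,"gripper":1},{"dx":-30,"dy":0,"dz":-105,"rx":0,"ry":0,"rz":0,"gripper":1},{"dx":-30,"dy":0,"dz":-120,"rx":0,"ry":0,"rz":0,"gripper":1},{"dx":-30,"dy":0,"dz":-120,"rx":0,"ry":0,"rz":0,"gripper":1},{"dx":-30,"dy":0,"dz":-120,"rx":0,"ry":0,"rz":0,"gripper":1}])

```text
t: 25.22
eef_pos: [0.4745, 0.1956, 0.2253]
ee_rot: [3.141, -0.163, 0.088]
force: [-0.8, 0.3, -0.1]
width: 0.0005
gripper_force: 0.0
```

```bash
cat >> h.py <<'E'
def face():
    f=grab('side','sf');P=cloud(f);L=(P-RAIL)@B*1000
    for y0 in (0,95,-95):
        k=(abs(L[...,1]-y0)<15)&(abs(L[...,0]-2)<30)&(L[...,2]>25)&(L[...,2]<60);l=L[k]
        for _ in range(3):
            A=np.c_[l[:,:2]-[0,y0],np.ones(len(l))];c,*_=np.linalg.lstsq(A,l[:,2],rcond=None);r=abs(l[:,2]-A@c);l=l[r<max(1,2*r.std()+r.mean())]
        k=(abs(L[...,1]-y0)<40)&(abs(L[...,2]-c[2])<5);rc=cv2.minAreaRect(L[k][:,:2].astype(np.float32))
        print(y0,'slope x %.3f y %.3f h %.2f n %d'%(*c,len(l)),rc)
E
python3 -c "
from h import *
prof();face();pp((0,0))"
```

```text
0 [(-40, 30.2), (-32, 32.4), (-24, 32.4), (-16, 32.3), (-8, 33.4), (0, 33.4), (8, 33.9), (16, 34.0), (24, 33.9), (32, 34.7), (40, 29.2)]
95 [(-40, 30.5), (-32, 32.6), (-24, 32.6), (-16, 33.0), (-8, 31.9), (0, 32.1), (8, 32.3), (16, 31.4), (24, 32.9), (32, 33.1), (40, 30.1)]
-95 [(-40, 30.9), (-32, 32.4), (-24, 32.4), (-16, 32.6), (-8, 32.2), (0, 31.9), (8, 32.8), (16, 33.2), (24, 33.4), (32, 32.6), (40, 29.2)]
0 slope x 0.040 y 0.007 h 33.42 n 243 ((-83.74212646484375, 5.538379669189453), (248.01222229003906, 78.98426055908203), 2.703002691268921)
95 slope x 0.001 y 0.015 h 32.27 n 186 ((-81.09771728515625, 98.02642822265625), (246.77267456054688, 79.22396087646484), 1.5774264335632324)
-95 slope x -0.000 y -0.012 h 32.55 n 284 ((-83.41828155517578, -101.82289123535156), (78.48721313476562, 250.5226287841797), 86.472900390625)
s -17.95 y -0.90 d 144.25 tilt 0.4510 roll 0.0020 yaw 0.0010 F rail [-0.56 -0.17  0.27] M rail [-0.03  0.56  0.02] t 25.32 w 0.0005560637143367969
(0, 0) t 25.32 pos [0.474  0.1949 0.2236] F [-0.59 -0.22 -0.1 ] w 0.0006 gf 0.0
delta mm [ 30.6  -1.2 116. ] rot [0.0027 0.001  0.001 ]
```

The foot is in and clipped. The top now stands out slightly (slope +0.04), so a gentle press near the top should lay it flush.

```bash
python3 -c "
from h import *
pp((0,30,.45,18),(0,4,.45,18))"
```

```text
s -17.95 y -0.90 d 144.25 tilt 0.4510 roll 0.0020 yaw 0.0010 F rail [-0.56 -0.17  0.27] M rail [-0.03  0.56  0.02] t 25.32 w 0.0005560637143367969
(0, 30, 0.45, 18) t 25.32 pos [0.474  0.1949 0.2236] F [-0.59 -0.22 -0.1 ] w 0.0006 gf 0.0
delta mm [62.5 -1.  67.2] rot [0.0027 0.001  0.001 ]
(0, 4, 0.45, 18) t 25.32 pos [0.474  0.1949 0.2236] F [-0.59 -0.22 -0.1 ] w 0.0006 gf 0.0
delta mm [73.9 -1.1 90.6] rot [0.0027 0.001  0.001 ]
```

>>> jog_arm(targets=[{"dx":30,"dy":0,"dz":25,"rx":0,"ry":0,"rz":0,"gripper":1},{"dx":55,"dy":0,"dz":45,"rx":0,"ry":0,"rz":0,"gripper":1},{"dx":68,"dy":0,"dz":62,"rx":0,"ry":0,"rz":0,"gripper":1},{"dx":74,"dy":0,"dz":75,"rx":0,"ry":0,"rz":0,"gripper":1},{"dx":74,"dy":0,"dz":85,"rx":0,"ry":0,"rz":0,"gripper":1},{"dx":74,"dy":0,"dz":90,"rx":0,"ry":0,"rz":0,"gripper":1},{"dx":74,"dy":0,"dz":90,"rx":0,"ry":0,"rz":0,"gripper":1},{"dx":74,"dy":0,"dz":90,"rx":0,"ry":0,"rz":0,"gripper":1}])

```text
t: 25.98
eef_pos: [0.5608, 0.2026, 0.1475]
ee_rot: [3.139, -0.161, 0.089]
force: [0.5, -0.8, 0.5]
width: 0.0005
gripper_force: 0.0
```

```bash
python3 -c "
from h import *
pp((0,0,.45,18),(0,-2,.45,18))"
```

```text
s 9.85 y -0.80 d 32.00 tilt 0.4503 roll 0.0014 yaw 0.0017 F rail [ 0.64 -0.83  0.22] M rail [-0.    0.5   0.02] t 25.98 w 0.0004809780623538329
(0, 0, 0.45, 18) t 25.98 pos [0.5608 0.2026 0.1475] F [ 0.47 -0.79  0.55] w 0.0005 gf 0.0
delta mm [ 1.7 -0.8  5.3] rot [0.0024 0.0003 0.0017]
(0, -2, 0.45, 18) t 25.98 pos [0.5608 0.2026 0.1475] F [ 0.47 -0.79  0.55] w 0.0005 gf 0.0
delta mm [ 2.5 -0.8  7.1] rot [0.0024 0.0003 0.0017]
```

>>> jog_arm(targets=[{"dx":0.5,"dy":0,"dz":1.5,"rx":0,"ry":0,"rz":0,"gripper":1},{"dx":1,"dy":0,"dz":3,"rx":0,"ry":0,"rz":0,"gripper":1},{"dx":1.3,"dy":0,"dz":4,"rx":0,"ry":0,"rz":0,"gripper":1},{"dx":1.6,"dy":0,"dz":4.6,"rx":0,"ry":0,"rz":0,"gripper":1},{"dx":1.8,"dy":0,"dz":5.2,"rx":0,"ry":0,"rz":0,"gripper":1},{"dx":2,"dy":0,"dz":5.7,"rx":0,"ry":0,"rz":0,"gripper":1},{"dx":2,"dy":0,"dz":5.7,"rx":0,"ry":0,"rz":0,"gripper":1},{"dx":2,"dy":0,"dz":5.7,"rx":0,"ry":0,"rz":0,"gripper":1}])

```text
t: 26.65
eef_pos: [0.5651, 0.2034, 0.1431]
ee_rot: [3.14, -0.163, 0.089]
force: [0.5, 0.1, 5.0]
width: 0.0005
gripper_force: 2.2
```

```bash
python3 -c "
from h import *
pp((0,-2,.45,18))"
```

```text
s 10.89 y -0.40 d 25.88 tilt 0.4482 roll 0.0006 yaw 0.0014 F rail [3.3  0.06 3.82] M rail [-0.05  0.29  0.01] t 26.65 w 0.0005461082652095614
(0, -2, 0.45, 18) t 26.65 pos [0.5651 0.2034 0.1431] F [0.5  0.1  5.02] w 0.0005 gf 2.1546117262914777
delta mm [-1.  -0.4  2. ] rot [ 0.0014 -0.0018  0.0014]
```

>>> jog_arm(targets=[{"dx":0,"dy":0,"dz":0.3,"rx":0,"ry":0,"rz":0,"gripper":1},{"dx":0.1,"dy":0,"dz":0.6,"rx":0,"ry":0,"rz":0,"gripper":1},{"dx":0.2,"dy":0,"dz":0.9,"rx":0,"ry":0,"rz":0,"gripper":1},{"dx":0.2,"dy":0,"dz":1.2,"rx":0,"ry":0,"rz":0,"gripper":1},{"dx":0.3,"dy":0,"dz":1.4,"rx":0,"ry":0,"rz":0,"gripper":1},{"dx":0.3,"dy":0,"dz":1.4,"rx":0,"ry":0,"rz":0,"gripper":1},{"dx":0.3,"dy":0,"dz":1.4,"rx":0,"ry":0,"rz":0,"gripper":1},{"dx":0.3,"dy":0,"dz":1.4,"rx":0,"ry":0,"rz":0,"gripper":1}])

```text
t: 27.32
eef_pos: [0.5659, 0.2035, 0.1425]
ee_rot: [3.14, -0.164, 0.089]
force: [-1.2, -0.9, 10.4]
width: 0.0002
gripper_force: 4.8
```

```bash
python3 -c "
from h import *
pp((0,-2,.45,18))"
```

```text
s 11.34 y -0.31 d 24.96 tilt 0.4471 roll 0.0003 yaw 0.0016 F rail [ 4.92 -0.77  9.23] M rail [-0.26  0.66  0.08] t 27.32 w 0.00024311797980888875
(0, -2, 0.45, 18) t 27.32 pos [0.5659 0.2035 0.1425] F [-1.19 -0.88 10.38] w 0.0002 gf 4.764510467648506
delta mm [-1.8 -0.3  1.3] rot [ 0.001  -0.0029  0.0016]
```

>>> jog_arm(targets=[{"dx":0.1,"dy":0,"dz":0.2,"rx":0,"ry":0,"rz":0,"gripper":1},{"dx":0.2,"dy":0,"dz":0.4,"rx":0,"ry":0,"rz":0,"gripper":1},{"dx":0.3,"dy":0,"dz":0.7,"rx":0,"ry":0,"rz":0,"gripper":1},{"dx":0.3,"dy":0,"dz":0.9,"rx":0,"ry":0,"rz":0,"gripper":1},{"dx":0.3,"dy":0,"dz":0.9,"rx":0,"ry":0,"rz":0,"gripper":1},{"dx":0.3,"dy":0,"dz":0.9,"rx":0,"ry":0,"rz":0,"gripper":1},{"dx":0,"dy":0,"dz":-4,"rx":0,"ry":0,"rz":0,"gripper":1},{"dx":0,"dy":0,"dz":-20,"rx":0,"ry":0,"rz":0,"gripper":1}])

```text
t: 27.98
eef_pos: [0.5605, 0.2019, 0.1587]
ee_rot: [3.138, -0.157, 0.088]
force: [-0.5, -0.6, -0.4]
width: 0.0004
gripper_force: 0.0
```

>>> jog_arm(targets=[{"dx":-20,"dy":0,"dz":-30,"rx":0,"ry":0,"rz":0,"gripper":1},{"dx":-40,"dy":0,"dz":-60,"rx":0,"ry":0,"rz":0,"gripper":1},{"dx":-70,"dy":0,"dz":-75,"rx":0,"ry":0,"rz":0,"gripper":1},{"dx":-90,"dy":0,"dz":-80,"rx":0,"ry":0,"rz":0,"gripper":1},{"dx":-100,"dy":0,"dz":-80,"rx":0,"ry":0,"rz":0,"gripper":1},{"dx":-100,"dy":0,"dz":-80,"rx":0,"ry":0,"rz":0,"gripper":1},{"dx":-100,"dy":0,"dz":-80,"rx":0,"ry":0,"rz":0,"gripper":1},{"dx":-100,"dy":0,"dz":-80,"rx":0,"ry":0,"rz":0,"gripper":1}])

```text
t: 28.65
eef_pos: [0.4511, 0.1934, 0.2232]
ee_rot: [3.139, -0.161, 0.089]
force: [0.0, 0.4, -0.5]
width: 0.0008
gripper_force: 0.0
```

```bash
python3 -c "
from h import *
prof();face()"
```

```text
0 [(-40, 30.5), (-32, 32.6), (-24, 32.5), (-16, 32.4), (-8, 31.8), (0, 31.7), (8, 32.3), (16, 32.7), (24, 32.4), (32, 32.2), (40, 29.0)]
95 [(-40, 30.3), (-32, 32.9), (-24, 33.3), (-16, 32.1), (-8, 31.7), (0, 32.8), (8, 31.9), (16, 32.0), (24, 32.3), (32, 31.8), (40, 29.3)]
-95 [(-40, 30.1), (-32, 33.5), (-24, 32.2), (-16, 32.4), (-8, 32.7), (0, 31.9), (8, 32.4), (16, 32.0), (24, 32.6), (32, 32.7), (40, 29.0)]
0 slope x 0.008 y -0.000 h 32.51 n 253 ((-82.19712829589844, -2.017597198486328), (78.74358367919922, 247.9056396484375), 89.11746215820312)
95 slope x -0.001 y -0.017 h 32.66 n 215 ((-82.56649017333984, 100.53868103027344), (250.42333984375, 77.857421875), 3.1193392276763916)
-95 slope x 0.001 y 0.006 h 32.54 n 301 ((-81.51040649414062, -91.2352066040039), (247.23744201660156, 79.72190856933594), 1.8705083131790161)
```

```bash
python3 -c "
from h import *
print(arm.job_done())"
```

```text
the job is handed in; nothing more can be done
None
```

The plaque hangs on the middle rail with its foot pressed in and nothing touching it, and I handed the job in at about 29 s. The last depth check put its face within 0.01 rad of parallel and level with its neighbours. I judged the clip snapped because the foot stayed flush; its travel can't be read directly, and the hand-in returned no verdict.

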